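# Clear the worn polishing tips into the disposal box

## Robot

A 7-joint arm with a two-finger parallel gripper is mounted at the origin on the work surface. World frame = base frame: x ahead of the robot, y to its left, z up, the work surface at z = 0. Lengths are in mm, angles in rad, forces in N, time in s.
With the tool pointing down it reaches from about 400 to 875 mm from the base axis. Payload 4.4 kg.
Tool frame: the origin (TCP) lies where the fingers leave the gripper's body, on its centre line; the fingertips stand 73 mm ahead of it and the grasp point (between the pads) lies 54 mm ahead of it; z points along the fingers, y is the line along which they close (so a half turn about z gives the same grasp; the last joint's range is limited). The gripper opens to 85 mm and grips with 20 to 120 N. Pads are 22 mm wide; open, the fingers measure 114 mm over their backs; the gripper's body (76 mm by 85 mm) begins 54 mm behind the grasp point. The pads swing forward as they close: fully open they stand 13 mm farther back than shut.
Start: joints at [1.271, 0.628, 0.038, 1.517, -0.027, 0.996, -0.02], TCP at [150.614, -632.323, 303.913] pointing down, gripper open.
Joint ranges: [-3.06, 3.06], [-0.37, 2.12], [-1.25, 1.32], [0.18, 2.47], [-1.1, 4.24], [0.23, 1.98], [-2.94, 2.94]. Speed limits (rad/s): [2.57, 2.57, 3.14, 3.14, 3.14, 3.14, 3.14].

## Interface

Orientations are given as [roll, pitch, yaw] about the fixed x, y, z axes, in that order (R = Rz(yaw) Ry(pitch) Rx(roll)).
In Python, from cell import ctrl gives the robot as it stands.
- The arm moves only by the tool send_rows, never from a script. Its argument "rows" is a list that holds one entry, the list of rows, each a list of 6 numbers: the shift along the tool's x, y, z in cm, then the turn, a rotation vector about the tool's x, y, z in rad. In form: [[[tx, ty, tz, wx, wy, wz], ...]]. A call has 1 to 10 rows; each row is the pose to reach, as a shift and turn from the pose commanded when the call began, along the tool's axes at that moment; what a row does not reach only later rows make up. A row lasts 1/10 s, in which the tool goes at most 50 mm and 8.59 degrees, less where a joint would pass 70% of its speed; a pose out of reach is approached as far as the arm can. A call with a gripper value outside its range is refused whole. "grip" is the closure in counts, from 0 (fully open) to 255 (shut), set as the call begins (left out, the last holds). The fingers move at their own pace and stop on an object; the grip force is fixed at half the most. Time passes only in rows, so rows that repeat a pose let the fingers close. It gives the time, the measured TCP pose, the force, the opening and the grip force at its end, in the units of the state.
- ctrl.read_state(): the state, without advancing time (a new reading comes with each control period).
- ctrl.get_image(name): name is "side" or "top"; returns a dict with "pixels" (480x640x3 uint8, red, green, blue), "fx", "fy", "cx", "cy" (pixels), "extrinsics" (4x4, takes a point from camera to world coordinates). Camera axes: x right, y up, looking along -z (the intrinsics and any distortion apply to the point x, -y, -z); pixel columns grow to the right and rows downward; lengths in mm; the calibration is good to about 2 mm. A picture is of the moment at which its call begins. There is no depth.
- ctrl.finish_job(): hands the job in; it is judged then, once.
The state is a dict: "clock": time; "qpos": joint angles; "qd": joint speeds; "tau": joint torques, N m; "eef_pos": TCP position; "tool_rot": TCP orientation; "force": force on the tool from outside, world axes, zero at the start; "torque": the same for the moment, N m; "width": finger opening in mm; "gripper_force": force on a finger pad.
Only numpy, scipy, OpenCV 4.12 (cv2) and the standard library are available. Lean on these libraries where they do the work, as an engineer would, in place of code of your own. Each camera call takes 0.05 s, during which the arm holds its last target. There are 200 camera calls.

## Task

Clear all the worn polishing tips away into the yellow disposal box: those jammed in the tapered sockets of the block must each be twisted to break them free before they are pulled out, and there are loose ones on the bench too. Push every tip down through the sprung flap in the box's lid so that the flap snaps shut behind it, and leave the bronze bowl, the bottle and the jar standing where they are.

Things in the scene. Friction and masses are not known exactly. Their poses are not given: they have to be found in the camera images.
- block: Aluminium block 70 (x) x 215 (y) x 45 mm high, fixed to the bench, with a row of three tapered sockets along its y at -75, 0 and +75 mm, 28 mm across at the mouth. Origin at the centre of its underside, z up.
- socket0 (a point): Centre of the mouth of the socket at y = -75 mm of the block, on the block's top face, 45 mm above the bench. Axes as the block's.
- socket1 (a point): Centre of the mouth of the socket at y = +0 mm of the block, on the block's top face, 45 mm above the bench. Axes as the block's.
- socket2 (a point): Centre of the mouth of the socket at y = +75 mm of the block, on the block's top face, 45 mm above the bench. Axes as the block's.
- bin: Yellow disposal box with a red lid, fixed: 200 (x, from -125 to +75 mm) x 230 (y) x 190 mm high outside, walls and lid 4 mm. The lid has an opening 90 (x) x 120 mm (y) closed by a black sprung flap. Inside, a 47 mm high ridge along x at y = 0 throws tips to either side. Origin on the bench right below the middle of the opening, z up.
- mouth (a point): Centre of the lid's opening, level with the lid's top, 190 mm above the bench. Axes as the bin's.
- flap (a joint): Black flap: 0 shut, level with the lid, to 1.5 rad pushed down. 86 mm long, hinged along y at the opening's +x edge, free edge at -x. Sprung: 0.13 N m shut, 0.24 open; it bears one tip's weight, so a tip must be pushed. Pushed till the middle of its grip is 20 mm or more under the lid's top, nearer the free edge than the hinge, a tip drops in when let go.
- tip_red: Worn tip, 80 g: red grip 32 x 32 x 26 mm, 6 mm felt disc on top, 30 mm taper shank below, 62 mm in all. Origin: middle of the grip's underside; z towards the felt, x, y square to the flats. Starts jammed upright in socket0, x along the block's within 0.1. Resists a straight pull of some 30 N; twisted 0.8 to 1.1 rad either way (0.4 N m) it comes free. May be absent.
- tip_blue: Worn tip, 80 g: blue grip 32 x 32 x 26 mm, 6 mm felt disc on top, 30 mm taper shank below, 62 mm in all. Origin: middle of the grip's underside; z towards the felt, x, y square to the flats. Starts jammed upright in socket1, x along the block's within 0.1. Resists a straight pull of some 30 N; twisted 0.8 to 1.1 rad either way (0.4 N m) it comes free. May be absent.
- tip_yellow: Worn tip, 80 g: yellow grip 32 x 32 x 26 mm, 6 mm felt disc on top, 30 mm taper shank below, 62 mm in all. Origin: middle of the grip's underside; z towards the felt, x, y square to the flats. Starts jammed upright in socket2, x along the block's within 0.1. Resists a straight pull of some 30 N; twisted 0.8 to 1.1 rad either way (0.4 N m) it comes free. May be absent.
- tip_green: Worn tip, 80 g: green grip 32 x 32 x 26 mm, 6 mm felt disc on top, 30 mm taper shank below, 62 mm in all. Origin: middle of the grip's underside; z towards the felt, x, y square to the flats. Starts lying on the bench on a flat of the grip, axis level, shank clear of the bench. May be absent.
- tip_orange: Worn tip, 80 g: orange grip 32 x 32 x 26 mm, 6 mm felt disc on top, 30 mm taper shank below, 62 mm in all. Origin: middle of the grip's underside; z towards the felt, x, y square to the flats. Starts lying on the bench on a flat of the grip, axis level, shank clear of the bench. May be absent.
- bowl: Small green bronze bowl, 90 mm across, 45 mm high, upright on the bench; origin under its middle. Bystander.
- bottle: White plastic bottle with a red cap, 44 mm across, 90 mm high; origin under its middle. Bystander.
- jar: Amber glass jar with a white cap, 52 mm across, 60 mm high; origin under its middle. Bystander.

How it is judged (in metres and radians):
At the end, for the whole second after the job is handed in: Every tip that is present lies at rest inside the box (its origin within the box's outline and at least 40 mm below the lid's top), the flap is shut (within 0.08 rad), and the bowl, the bottle and the jar still stand upright (within 0.2 rad) (value of joint flap below 0.08 rad and x of tip_red in the frame of bin between -0.125 and 0.075 m and y of tip_red in the frame of bin between -0.115 and 0.115 m and height (world z) of tip_red between 0 and 0.15 m and linear speed of each of tip_red, tip_blue, tip_yellow, tip_green, tip_orange below 0.05 m/s and x of tip_blue in the frame of bin between -0.125 and 0.075 m and y of tip_blue in the frame of bin between -0.115 and 0.115 m and height (world z) of tip_blue between 0 and 0.15 m and x of tip_yellow in the frame of bin between -0.125 and 0.075 m and y of tip_yellow in the frame of bin between -0.115 and 0.115 m and height (world z) of tip_yellow between 0 and 0.15 m and x of tip_green in the frame of bin between -0.125 and 0.075 m and y of tip_green in the frame of bin between -0.115 and 0.115 m and height (world z) of tip_green between 0 and 0.15 m and x of tip_orange in the frame of bin between -0.125 and 0.075 m and y of tip_orange in the frame of bin between -0.115 and 0.115 m and height (world z) of tip_orange between 0 and 0.15 m and angle between each of bowl, bottle, jar's own z axis and vertical below 0.2 rad); the robot touches nothing.
It fails at once if a tip is pulled up out of its socket without having been twisted free first (raised 4 to 12 mm while turned less than 0.35 rad) ((z of tip_red in the frame of socket0 between 0.004 and 0.012 m and horizontal distance between tip_red and socket0 below 0.006 m and angle between the x axis of tip_red and the x axis of block, either way round below 0.35 rad) or (z of tip_blue in the frame of socket1 between 0.004 and 0.012 m and horizontal distance between tip_blue and socket1 below 0.006 m and angle between the x axis of tip_blue and the x axis of block, either way round below 0.35 rad) or (z of tip_yellow in the frame of socket2 between 0.004 and 0.012 m and horizontal distance between tip_yellow and socket2 below 0.006 m and angle between the x axis of tip_yellow and the x axis of block, either way round below 0.35 rad)).
It fails at once if the bowl, the bottle or the jar is moved more than 30 mm (distance of any of bowl, bottle, jar from where it was at the start of the episode above 0.03 m).
Of tip_red, tip_blue, tip_yellow, tip_green, tip_orange only 4 to 5 are there at a start; the rules pass over those that are not, and their reading is None.
At some moment in a run one of tip_green, tip_orange may be knocked a few centimetres aside while the robot is not near it.
Once in a run the grip may slacken for a moment while it holds something.
It also fails if it takes over 208 s, if anything falls off the work surface, if the arm or the gripper's body presses on something with over 40 N, if the wrist force passes 120 N, or if a joint passes its speed limit or range.

## Working session

There is one attempt and no reset: what is moved stays moved. The work goes in short steps, Python scripts to look and compute and a tool call to move; the robot and the scene stay as the last step left them, time stands still between calls to the robot, and variables do not carry over. Pictures are saved under pics/ and viewed, at most 14 in all, crops included, and the job is handed in when it is done.

Besides the shell and the picture viewer there is one more tool, called after "Request:" as name([rows], argument=value, ...), one row to a line, values as JSON. send_rows: Moves the arm, as the interface text tells. Its arguments: {"type":"object","properties":{"rows":{"type":"array","items":{"type":"array","items":{"type":"array","items":{"type":"number"}}}},"grip":{"type":"number"}},"required":["rows"]}

```bash
mkdir -p pics; ls
python3 - <<'E'
from cell import ctrl
import cv2,numpy as np
print(ctrl.read_state())
for n in("top","side"):
    d=ctrl.get_image(n); cv2.imwrite(f"pics/{n}0.png",d["pixels"][:,:,::-1])
    print(n,{k:(np.round(v,4).tolist() if k=='extrinsics' else v) for k,v in d.items() if k!="pixels"})
E
```

```text
pics
{'clock': 0.0, 'qpos': array([ 1.27122525,  0.62936836,  0.0384194 ,  1.51837174, -0.02703307,
        0.9962874 , -0.01996246]), 'qd': array([-0.00126416, -0.00016982, -0.0019616 , -0.00167953,  0.00103779,
       -0.00016922,  0.00012374]), 'tau': array([ 7.02020734e-04, -5.63396001e+01,  1.22554097e+00, -1.93445402e+01,
        1.07598701e-02,  1.04087600e-02, -2.11143146e-06]), 'eef_pos': array([ 150.50736506, -631.83412926,  302.97292908]), 'tool_rot': array([-3.13967461e+00, -1.45182428e-05,  2.33808757e-01]), 'force': array([ 0.14929212,  0.22867583, -0.4752888 ]), 'torque': array([ 0.04049355,  0.01929838, -0.04227231]), 'gripper_force': 0.0, 'width': 85.52081910848507}
top {'fx': 459.18986572493014, 'fy': 459.18986572493014, 'cx': 317.40952129247853, 'cy': 238.93710365387014, 'extrinsics': [[0.0278, 0.9948, -0.098, 515.1592], [-0.9996, 0.0267, -0.0126, -9.8992], [-0.0099, 0.0983, 0.9951, 1059.0909], [0.0, 0.0, 0.0, 1.0]]}
side {'fx': 463.7512711333852, 'fy': 463.7512711333852, 'cx': 319.0797090157103, 'cy': 242.2512259753724, 'extrinsics': [[-0.9467, 0.2093, -0.2449, 357.5038], [-0.3221, -0.6194, 0.7159, 753.7692], [-0.0018, 0.7566, 0.6538, 810.9446], [0.0, 0.0, 0.0, 1.0]]}
```

View pics/top0.png

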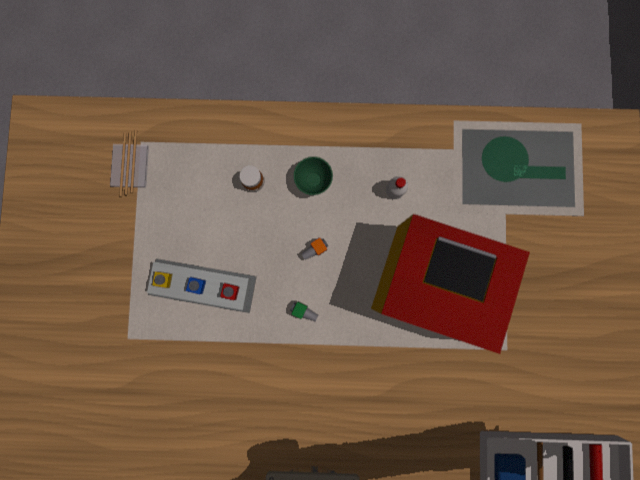

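View pics/side0.png

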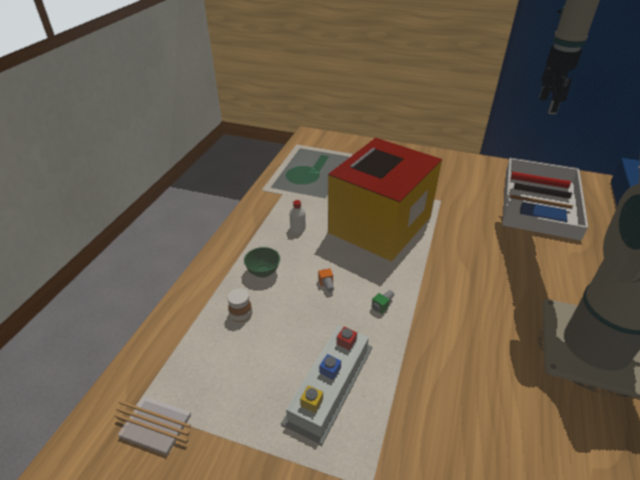

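All five tips are present. In the top view the sockets are at yellow (161,280), blue (195,286) and red (229,291). The loose tips are green (300,310) and orange (319,246). The flap opening is near (460,269), with the hinge at its upper edge (+x).

```bash
cat > h.py <<'E'
from cell import ctrl
import cv2,numpy as np
from scipy.spatial.transform import Rotation as Ro
HUE={'red':(173,5,150),'blue':(108,122,120),'yellow':(20,30,150),'green':(55,80,120),'orange':(6,16,170)}
def img(n): return ctrl.get_image(n)
def ray(d,uv):
    E=d['extrinsics'];p=np.array([(uv[0]-d['cx'])/d['fx'],-(uv[1]-d['cy'])/d['fy'],-1.])
    return E[:3,3],E[:3,:3]@p
def onz(d,uv,z):
    o,r=ray(d,uv);return o+r*(z-o[2])/r[2]
def proj(d,P):
    E=d['extrinsics'];c=(np.asarray(P)-E[:3,3])@E[:3,:3]
    return np.stack([d['cx']+d['fx']*c[...,0]/-c[...,2],d['cy']-d['fy']*c[...,1]/-c[...,2]],-1)
def mask(d,c,lo=None):
    h=cv2.cvtColor(d['pixels'],cv2.COLOR_RGB2HSV);a,b,s=HUE[c]
    H=h[...,0];m=((H>=a)|(H<=b)) if a>b else ((H>=a)&(H<=b))
    return (m&(h[...,1]>=s)&(h[...,2]>60)).astype(np.uint8)
def blobs(d,c,mn=15,mx=600):
    n,l,s,ce=cv2.connectedComponentsWithStats(mask(d,c))
    return [(np.round(ce[i],1).tolist(),int(s[i,4]),s[i,:4].tolist()) for i in range(1,n) if mn<=s[i,4]<=mx]
def tri(a,ua,b,ub):
    o1,r1=ray(a,ua);o2,r2=ray(b,ub)
    t=np.linalg.lstsq(np.stack([r1,-r2],1),o2-o1,rcond=None)[0]
    return (o1+r1*t[0]+o2+r2*t[1])/2,np.linalg.norm(o1+r1*t[0]-o2-r2*t[1])
E
python3 - <<'E'
from h import *
t=img('top');s=img('side')
for c in HUE:
    print(c,'T',blobs(t,c),'S',blobs(s,c))
crop=t['pixels'][225:335,135:355];cv2.imwrite('pics/c1.png',cv2.resize(crop,None,fx=3.6,fy=3.6,interpolation=cv2.INTER_CUBIC)[:,:,::-1])
crop=t['pixels'][205:360,365:535];cv2.imwrite('pics/c2.png',cv2.resize(crop,None,fx=3.6,fy=3.6,interpolation=cv2.INTER_CUBIC)[:,:,::-1])
E
```

```text
red T [([400.2, 182.1], 68, [396, 178, 10, 10]), ([229.8, 291.4], 133, [220, 284, 19, 16]), ([597.3, 461.6], 294, [593, 444, 10, 36])] S [([540.4, 179.2], 360, [512, 172, 58, 15]), ([296.5, 202.6], 21, [294, 201, 6, 5]), ([347.5, 337.4], 59, [338, 332, 18, 11])]
blue T [([196.0, 285.3], 154, [186, 277, 19, 17]), ([510.2, 476.2], 56, [502, 472, 18, 8])] S [([548.8, 212.3], 262, [533, 205, 33, 16]), ([330.8, 366.4], 91, [321, 360, 19, 13])]
yellow T [([388.1, 271.2], 513, [371, 222, 38, 91]), ([162.5, 279.3], 155, [152, 272, 20, 16])] S [([312.3, 399.0], 121, [301, 391, 21, 15])]
green T [([306.8, 178.6], 98, [299, 172, 17, 15]), ([316.6, 181.9], 19, [312, 177, 8, 9]), ([298.9, 309.9], 150, [292, 302, 15, 16])] S [([380.8, 299.1], 78, [374, 295, 14, 10])]
orange T [([257.9, 183.9], 35, [250, 176, 13, 14]), ([318.5, 246.0], 157, [311, 238, 16, 17]), ([451.6, 292.1], 78, [422, 281, 62, 22]), ([540.2, 473.5], 26, [539, 468, 3, 12])] S [([394.4, 184.9], 153, [337, 160, 104, 42]), ([325.0, 273.1], 79, [319, 269, 13, 9])]
```

View pics/c1.png

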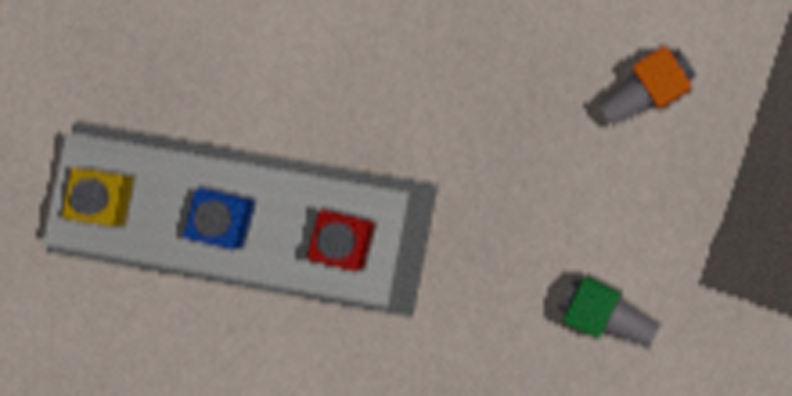

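View pics/c2.png

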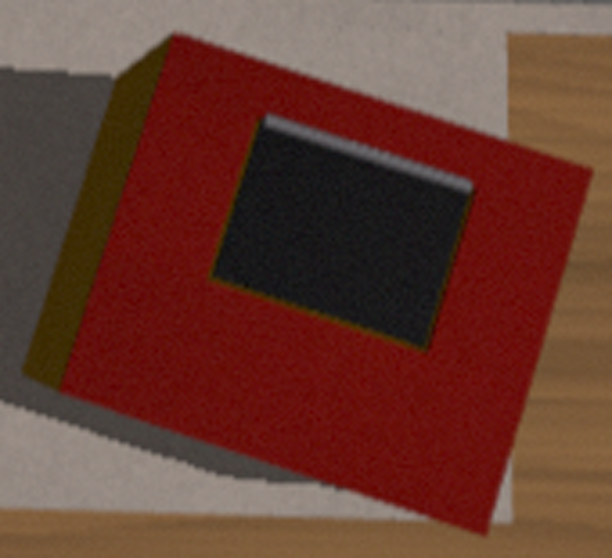

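Crop c1 shows the felts at yellow (90,196), blue (212,218) and red (337,240). The block top's corners are near (65,132), (408,192), (388,305) and (48,249). Crop c2 shows the lid corners at (173,34), (592,170), (487,534) and (62,390), with the silver hinge on the upper edge, which is +x.

Run:
```python
from h import *
t=img('top');np.set_printoptions(precision=1,suppress=True)
A=lambda p,z,o=(135,225):onz(t,(np.array(p)+.5)/3.6-.5+np.array(o),z)
from scipy.optimize import least_squares
def fit(loc,pts,x0):
    f=lambda q:((loc@Ro.from_euler('z',q[2]).as_matrix()[:2,:2].T+q[:2])-pts).ravel()
    r=least_squares(f,x0);return r.x,r.fun
fe=np.array([A(p,77)[:2] for p in[(337,240),(212,218),(90,196)]]);print('felt',fe.tolist())
print('feltfit',fit(np.array([[0,-75],[0,0],[0,75.]]),fe,[410,270,0]))
bc=np.array([A(p,45)[:2] for p in[(65,132),(408,192),(388,305),(48,249)]])
r=fit(np.array([[35,107.5],[35,-107.5],[-35,-107.5],[-35,107.5]]),bc,[410,270,0]);print('block',r[0].round(3),r[1])
lc=np.array([A(p,190,(365,205))[:2] for p in[(173,34),(592,170),(487,534),(62,390)]])
r=fit(np.array([[75,115],[75,-115],[-125,-115],[-125,115.]]),lc,[480,-300,0]);print('bin',r[0].round(3),r[1])
oc=np.array([A(p,190,(365,205))[:2] for p in[(262,116),(472,184),(427,350),(212,280)]])
print('open',oc.mean(0))
for n,g,s in[('or',(663,77),(603,110)),('gr',(593,306),(649,336))]:
    a=A(g,32);b=A(s,18);v=b-a;print(n,a,b,np.arctan2(v[1],v[0]),np.hypot(a[0],a[1]))
    # box orientation
for c,p in(('orange',(318.5,246)),('green',(298.9,309.9))):
    m=mask(t,c);n,l,st,ce=cv2.connectedComponentsWithStats(m)
    i=1+np.argmin(np.linalg.norm(ce[1:]-p,axis=1))
    ys,xs=np.where(l==i);print(c,onz(t,ce[i],32),cv2.minAreaRect(np.stack([xs,ys],1).astype(np.float32)))
```

```text
felt [[494.7793486551379, 189.2468967240082], [505.6504126607606, 264.06161822991146], [516.615757056047, 337.39727112221]]
feltfit (array([505.7, 263.6,  -0.1]), array([-0. ,  0.1,  0. , -0.5,  0. ,  0.4]))
block [504.8 263.9  -0.1] [-1.4 -0.9  0.5 -0.9 -0.1 -0.7  1.   2.6]
bin [ 549.7 -268.2   -0.3] [ 1.5 -0.4  1.3 -0.9 -1.2  0.  -1.6  1.3]
open [ 550.9 -268.9]
or [600.4  -0.4  32. ] [579.7  37.   18. ] 2.0771710220939026 600.4144279106404
gr [457.9  38.7  32. ] [439.7   3.9  18. ] -2.0543848802850673 459.57673976452463
orange [600.5   0.2  32. ] ((318.4999694824219, 246.0), (13.867505073547363, 11.371355056762695), 56.30992889404297)
green [457.2  39.8  32. ] ((299.0000305175781, 310.0), (10.733125686645508, 13.416407585144043), 26.56505012512207)
```

```bash
cat >> h.py <<'E'
def plan(wps,start=None):
    s=ctrl.read_state()
    if start is None: p=np.array(s['eef_pos']);R=Ro.from_euler('xyz',s['tool_rot'])
    else: p=np.array(start[:3],float);R=Ro.from_euler('xyz',[np.pi,0,start[3]])
    for w in wps:
        q=np.array(w[:3],float);S=Ro.from_euler('xyz',[np.pi,0,w[3]])
        d=R.inv().apply(q-p)/10;r=(R.inv()*S).as_rotvec()
        n=max(np.linalg.norm(q-p)/50,np.linalg.norm(r)/.15)
        print(w,'->',np.round(d,2).tolist(),np.round(r,3).tolist(),'rows>=%.1f'%n);p,R=q,S
def st():
    s=ctrl.read_state();print('t%.1f'%s['clock'],'pos',s['eef_pos'].round(1),'rot',s['tool_rot'].round(3),'F',s['force'].round(1),'T',s['torque'].round(2),'w%.1f g%.1f'%(s['width'],s['gripper_force']),'q',s['qpos'].round(2));return s
E
python3 - <<'E'
from h import *
t=img('top');s=img('side');np.set_printoptions(precision=3,suppress=True)
for n,a,b in[('red',[229.8,291.4],[347.5,337.4]),('blue',[196,285.3],[330.8,366.4]),('yel',[162.5,279.3],[312.3,399]),('gr',[298.9,309.9],[380.8,299.1]),('or',[318.5,246],[325,273.1])]:
    print(n,tri(t,a,s,b),onz(t,a,32)[:2],onz(s,b,32)[:2])
f=lambda p:onz(t,(np.array(p)+.5)/3.6-.5+np.array((365,205)),190)
for a,b in[((173,34),(592,170)),((62,390),(487,534)),((487,534),(592,170)),((62,390),(173,34))]:
    v=f(b)-f(a);print(np.arctan2(v[1],v[0]))
plan([(458,39,150,1.1),(458,39,75,1.1),(458,39,300,1.1),(532,-263,300,2.85),(532,-263,224,2.85)])
E
```

```text
red (array([492.716, 189.051,  59.656]), np.float64(3.260377659699017)) [493.733 194.905] [496.033 167.943]
blue (array([503.91 , 263.512,  58.377]), np.float64(3.0384601846051997)) [505.134 271.073] [507.493 246.043]
yel (array([514.871, 337.899,  56.718]), np.float64(3.041490501838913)) [516.378 346.864] [518.476 323.989]
gr (array([456.11 ,  39.638,  29.635]), np.float64(2.23082941180884)) [457.341  39.727] [454.726  41.548]
or (array([600.57 ,   0.245,  29.25 ]), np.float64(0.2396197149614462)) [600.458   0.245] [599.596   2.878]
-1.8638445530270962
-1.8676246520128974
-0.2925328655108861
-0.28962234902658973
(458, 39, 150, 1.1) -> [45.45, -58.17, 15.4] [-0.0, -0.0, -0.866] rows>=15.1
(458, 39, 75, 1.1) -> [0.0, -0.0, 7.5] [0.0, 0.0, 0.0] rows>=1.5
(458, 39, 300, 1.1) -> [0.0, 0.0, -22.5] [0.0, 0.0, 0.0] rows>=4.5
(532, -263, 300, 2.85) -> [-23.56, 20.29, 0.0] [-0.0, 0.0, -1.75] rows>=11.7
(532, -263, 224, 2.85) -> [0.0, -0.0, 7.6] [0.0, 0.0, 0.0] rows>=1.5
```

Request:
send_rows([
  [[4.5, -5.8, 0, 0, 0, -0.087], [13.6, -17.5, 0, 0, 0, -0.26], [22.7, -29.1, 0, 0, 0, -0.43], [31.8, -40.7, 0, 0, 0, -0.6], [40.9, -52.4, 2, 0, 0, -0.78], [45.5, -58.2, 6, 0, 0, -0.866], [45.5, -58.2, 10, 0, 0, -0.866], [45.5, -58.2, 14, 0, 0, -0.866], [45.5, -58.2, 15.4, 0, 0, -0.866], [45.5, -58.2, 15.4, 0, 0, -0.866]],
], grip=0)

```text
clock: 1.35
eef_pos: [355.6, -184.9, 237.4]
tool_rot: [3.14, -0.0, 1.099]
force: [1.0, -0.6, -0.6]
width: 85.5
gripper_force: 0.0
```

Request:
send_rows([
  [[0, 0, 0, 0, 0, 0], [0, 0, 0, 0, 0, 0], [0, 0, 0, 0, 0, 0], [0, 0, 0, 0, 0, 0], [0, 0, 0, 0, 0, 0]],
])

```text
clock: 1.85
eef_pos: [354.4, -187.8, 237.8]
tool_rot: [3.141, 0.0, 1.096]
force: [-0.0, -0.5, -0.3]
width: 85.6
gripper_force: 0.0
```

Run:
```python
from h import *
st();plan([(458,39,150,1.1),(458,39,75,1.1)])
```

```text
t1.9 pos [ 354.4 -187.8  237.8] rot [3.141 0.    1.096] F [-0.  -0.5 -0.3] T [ 0.05  0.02 -0.02] w85.6 g0.0 q [ 0.58  0.41 -0.22  2.24  0.17  0.51 -0.25]
(458, 39, 150, 1.1) -> [24.91, -1.15, 8.77] [0.001, 0.0, -0.004] rows>=5.3
(458, 39, 75, 1.1) -> [0.0, -0.0, 7.5] [0.0, 0.0, 0.0] rows>=1.5
```

Request:
send_rows([
  [[24.9, -1.15, 8.8, 0, 0, 0], [24.9, -1.15, 8.8, 0, 0, 0], [24.9, -1.15, 8.8, 0, 0, 0], [24.9, -1.15, 8.8, 0, 0, 0], [24.9, -1.15, 8.8, 0, 0, 0], [24.9, -1.15, 8.8, 0, 0, 0], [24.9, -1.15, 8.8, 0, 0, 0], [24.9, -1.15, 8.8, 0, 0, 0], [24.9, -1.15, 8.8, 0, 0, 0], [24.9, -1.15, 8.8, 0, 0, 0]],
])

```text
clock: 2.85
eef_pos: [457.4, 38.8, 150.0]
tool_rot: [3.141, 0.0, 1.096]
force: [0.7, 0.4, 0.3]
width: 85.2
gripper_force: 0.0
```

Run:
```python
from h import *
st();plan([(458,39,120,1.1),(458,39,75,1.1)])
s=img('side');print(blobs(s,'green'),blobs(s,'orange'),blobs(img('top'),'green'))
cv2.imwrite('pics/s1.png',cv2.resize(s['pixels'][180:380,240:500],None,fx=3,fy=3)[:,:,::-1])
```

```text
t2.9 pos [457.4  38.8 150. ] rot [3.141 0.    1.096] F [0.7 0.4 0.3] T [0.01 0.07 0.02] w85.2 g0.0 q [-0.08  0.63 -0.1   2.17  0.17  0.35 -0.79]
(458, 39, 120, 1.1) -> [0.05, 0.04, 3.0] [0.001, 0.0, -0.004] rows>=0.6
(458, 39, 75, 1.1) -> [0.0, -0.0, 4.5] [0.0, 0.0, 0.0] rows>=0.9
[([380.7, 299.2], 85, [374, 294, 14, 11])] [([428.4, 172.2], 39, [416, 160, 25, 26]), ([360.4, 186.7], 28, [349, 182, 24, 10]), ([325.0, 273.1], 79, [319, 269, 13, 9])] [([305.2, 177.7], 152, [297, 167, 18, 23])]
```

View pics/s1.png

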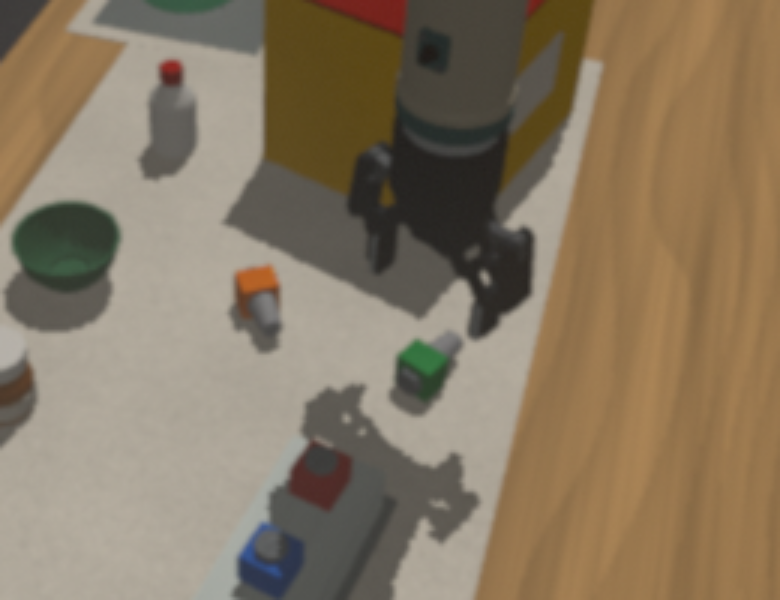

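The open gripper hangs above green, which sits at crop (422,368). The closing line is across green's axis, so I descend and close.

Request:
send_rows([
  [[0, 0, 3, 0, 0, 0], [0, 0, 5.5, 0, 0, 0], [0, 0, 7, 0, 0, 0], [0, 0, 7.5, 0, 0, 0], [0, 0, 7.5, 0, 0, 0], [0, 0, 7.5, 0, 0, 0]],
])

```text
clock: 3.55
eef_pos: [457.6, 40.3, 74.7]
tool_rot: [-3.141, 0.0, 1.099]
force: [-0.9, 0.3, 0.3]
width: 85.2
gripper_force: 0.0
```

Request:
send_rows([
  [[0, 0, 0, 0, 0, 0], [0, 0, 0, 0, 0, 0], [0, 0, 0, 0, 0, 0], [0, 0, 0, 0, 0, 0], [0, 0, 0, 0, 0, 0], [0, 0, 0, 0, 0, 0], [0, 0, 0, 0, 0, 0], [0, 0, 0, 0, 0, 0]],
], grip=255)

```text
clock: 4.35
eef_pos: [457.9, 40.9, 75.1]
tool_rot: [3.141, -0.0, 1.1]
force: [-0.4, -0.3, 6.0]
width: 31.7
gripper_force: 58.8
```

Request:
send_rows([
  [[0, 0, -4, 0, 0, 0], [0, 0, -8, 0, 0, 0], [0, 0, -12, 0, 0, 0], [0, 0, -16, 0, 0, 0], [0, 0, -20, 0, 0, 0], [0, 0, -22, 0, 0, 0], [0, 0, -22, 0, 0, 0], [0, 0, -22, 0, 0, 0]],
])

```text
clock: 5.15
eef_pos: [457.2, 40.5, 294.3]
tool_rot: [3.141, 0.001, 1.099]
force: [-0.6, 0.2, -1.1]
width: 31.1
gripper_force: 59.2
```

Run:
```python
from h import *
st();plan([(531,-263,300,2.85),(531,-263,214,2.85)])
```

```text
t5.2 pos [457.2  40.5 294.3] rot [3.141e+00 1.000e-03 1.099e+00] F [-0.6  0.2 -1.1] T [0.04 0.02 0.05] w31.1 g59.2 q [ 0.35  0.44 -0.7   2.03  0.39  0.8  -1.05]
(531, -263, 300, 2.85) -> [-23.69, 20.35, -0.55] [-0.0, 0.001, -1.751] rows>=11.7
(531, -263, 214, 2.85) -> [0.0, -0.0, 8.6] [0.0, 0.0, 0.0] rows>=1.7
```

Request:
send_rows([
  [[-2.4, 2.0, -1, 0, 0, -0.15], [-5, 4.3, -1, 0, 0, -0.3], [-8, 6.9, -1, 0, 0, -0.45], [-11, 9.5, -1, 0, 0, -0.6], [-14, 12, -1, 0, 0, -0.75], [-17, 14.6, -1, 0, 0, -0.9], [-19.5, 16.8, -1, 0, 0, -1.05], [-22, 18.9, -1, 0, 0, -1.2], [-23.7, 20.3, -1, 0, 0, -1.35], [-23.7, 20.3, -1, 0, 0, -1.5]],
])

```text
clock: 6.15
eef_pos: [530.1, -266.6, 301.2]
tool_rot: [-3.14, -0.003, 2.6]
force: [0.1, 0.4, -0.2]
width: 31.7
gripper_force: 59.3
```

Request:
send_rows([
  [[0, 0, 0, 0, 0, -0.15], [0, 0, 0, 0, 0, -0.25], [0, 0, 0, 0, 0, -0.25], [0, 0, 0, 0, 0, -0.25], [0, 0, 0, 0, 0, -0.25]],
])

```text
clock: 6.65
eef_pos: [530.8, -262.3, 303.7]
tool_rot: [-3.142, -0.001, 2.849]
force: [-0.4, -0.3, -1.9]
width: 31.1
gripper_force: 59.3
```

Run:
```python
from h import *
st();plan([(531,-263,300,2.85),(531,-263,214,2.85)])
```

```text
t6.7 pos [ 530.8 -262.3  303.7] rot [-3.142e+00 -1.000e-03  2.849e+00] F [-0.4 -0.3 -1.9] T [ 0.04 -0.01  0.02] w31.1 g59.3 q [ 1.04  0.78 -1.12  1.67  0.75  1.19  1.01]
(531, -263, 300, 2.85) -> [-0.04, -0.06, 0.37] [-0.0, -0.001, -0.001] rows>=0.1
(531, -263, 214, 2.85) -> [0.0, -0.0, 8.6] [0.0, 0.0, 0.0] rows>=1.7
```

Request:
send_rows([
  [[0, 0, 2, 0, 0, 0], [0, 0, 3.5, 0, 0, 0], [0, 0, 4.5, 0, 0, 0], [0, 0, 5.5, 0, 0, 0], [0, 0, 6.5, 0, 0, 0], [0, 0, 7.5, 0, 0, 0], [0, 0, 8.3, 0, 0, 0], [0, 0, 9, 0, 0, 0], [0, 0, 9, 0, 0, 0]],
])

```text
clock: 7.55
eef_pos: [529.5, -261.9, 213.3]
tool_rot: [3.142, -0.004, 2.85]
force: [-4.0, 2.3, -0.5]
width: 31.2
gripper_force: 59.7
```

Run:
```python
from h import *
st();s=img('side')
cv2.imwrite('pics/s2.png',cv2.resize(s['pixels'][60:260,280:500],None,fx=3,fy=3)[:,:,::-1])
```

```text
t7.5 pos [ 529.5 -261.9  213.3] rot [ 3.142 -0.004  2.85 ] F [-4.   2.3 -0.5] T [0.43 0.85 0.05] w31.2 g59.7 q [ 1.    0.88 -1.04  1.75  0.87  1.05  0.92]
```

View pics/s2.png

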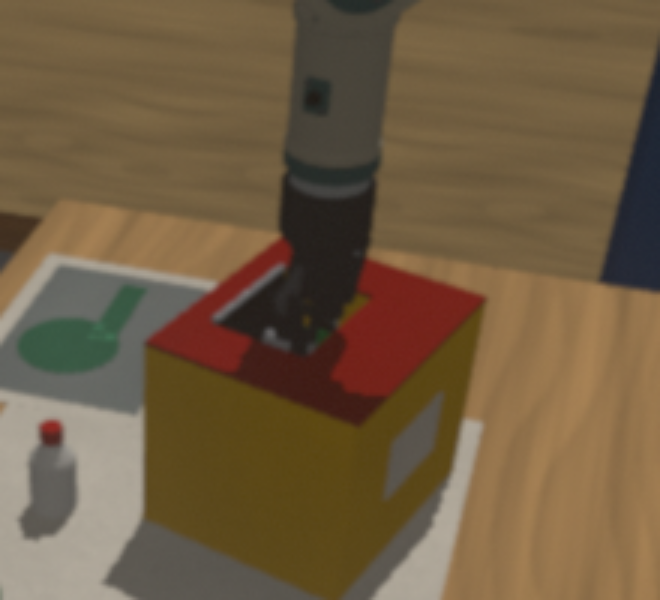

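The picture shows the fingers and green grip inside the opening, around crop (300,325), with the flap pushed down. I release partway and wait.

Request:
send_rows([
  [[0, 0, 0, 0, 0, 0], [0, 0, 0, 0, 0, 0], [0, 0, 0, 0, 0, 0], [0, 0, 0, 0, 0, 0], [0, 0, 0, 0, 0, 0], [0, 0, 0, 0, 0, 0], [0, 0, 0, 0, 0, 0]],
], grip=90)

```text
clock: 8.3
eef_pos: [531.3, -262.4, 214.7]
tool_rot: [3.141, 0.001, 2.85]
force: [-0.2, 2.5, 1.1]
width: 55.0
gripper_force: 1.2
```

Request:
send_rows([
  [[0, 0, -1, 0, 0, 0], [0, 0, -3, 0, 0, 0], [0, 0, -5, 0, 0, 0], [0, 0, -8, 0, 0, 0], [0, 0, -12, 0, 0, 0], [0, 0, -12, 0, 0, 0]],
])

```text
clock: 8.9
eef_pos: [533.7, -262.8, 340.5]
tool_rot: [-3.141, 0.011, 2.849]
force: [0.8, 0.9, 0.4]
width: 54.9
gripper_force: 0.0
```

Run:
```python
from h import *
st();s=img('side');t=img('top')
cv2.imwrite('pics/s3.png',cv2.resize(s['pixels'][60:260,280:500],None,fx=3,fy=3)[:,:,::-1])
print(blobs(s,'green'),blobs(s,'orange'),blobs(t,'orange'))
plan([(600,0,300,2.08),(600,0,140,2.08)])
```

```text
t8.9 pos [ 533.7 -262.8  340.5] rot [-3.141  0.011  2.849] F [0.8 0.9 0.4] T [0.01 0.01 0.01] w54.9 g0.0 q [ 1.05  0.74 -1.15  1.62  0.71  1.24  1.04]
[] [([412.6, 184.4], 99, [379, 160, 62, 42]), ([368.3, 189.7], 23, [358, 186, 21, 8]), ([323.2, 272.8], 52, [319, 269, 11, 9])] [([257.6, 183.8], 36, [248, 175, 15, 14]), ([318.5, 245.9], 155, [311, 238, 16, 17]), ([465.9, 296.9], 47, [447, 291, 37, 12]), ([540.0, 465.5], 74, [539, 449, 3, 31])]
(600, 0, 300, 2.08) -> [1.04, 27.19, 3.54] [-0.0, 0.004, 0.769] rows>=5.5
(600, 0, 140, 2.08) -> [-0.0, -0.0, 16.0] [0.0, 0.0, 0.0] rows>=3.2
```

View pics/s3.png

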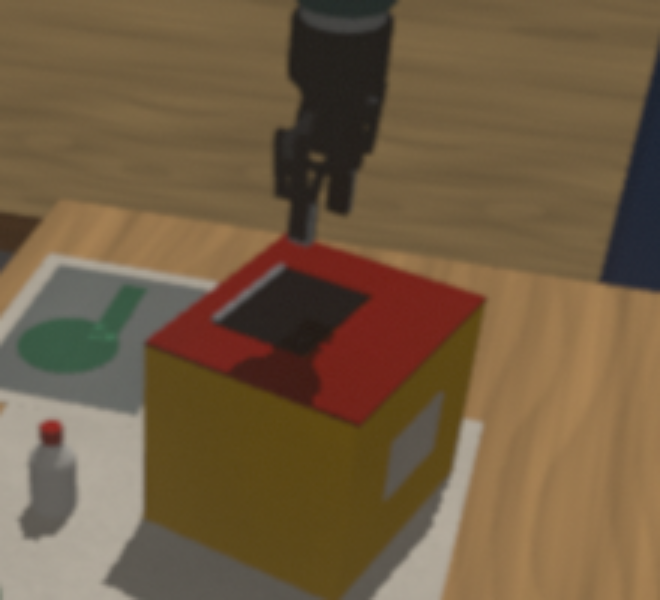

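The flap is shut and green is gone into the box. Next is orange.

Request:
send_rows([
  [[0.2, 4, 0, 0, 0, 0.12], [0.4, 9, 1, 0, 0, 0.25], [0.6, 14, 2, 0, 0, 0.4], [0.8, 19, 3, 0, 0, 0.52], [1, 24, 3.5, 0, 0, 0.65], [1, 27.2, 7, 0, 0, 0.74], [1, 27.2, 11, 0, 0, 0.74], [1, 27.2, 15, 0, 0, 0.74], [1, 27.2, 19, 0, 0, 0.74], [1, 27.2, 19, 0, 0, 0.74]],
], grip=0)

```text
clock: 10.0
eef_pos: [595.7, -0.6, 138.5]
tool_rot: [-3.13, -0.004, 2.111]
force: [-2.2, -0.4, 0.7]
width: 85.3
gripper_force: 0.0
```

Request:
send_rows([
  [[0, 0, 0, 0, 0, 0], [0, 0, 0, 0, 0, 0], [0, 0, 0, 0, 0, 0]],
])

```text
clock: 10.3
eef_pos: [600.9, 1.0, 146.7]
tool_rot: [3.138, 0.002, 2.109]
force: [-0.2, 0.2, 0.5]
width: 85.0
gripper_force: 0.0
```

Run:
```python
from h import *
st();s=img('side')
print(blobs(s,'orange'))
plan([(600.4,0.2,76,2.11)])
```

```text
t10.3 pos [600.9   1.  146.7] rot [3.138e+00 2.000e-03 2.109e+00] F [-0.2  0.2  0.5] T [-0.03 -0.02  0.  ] w85.0 g0.0 q [ 0.39  0.88 -0.74  1.77  0.8   0.82 -0.21]
[([398.6, 185.2], 138, [346, 160, 95, 42]), ([324.9, 273.1], 80, [319, 269, 13, 9])]
(600.4, 0.2, 76, 2.11) -> [-0.03, -0.08, 7.05] [0.003, 0.002, -0.001] rows>=1.4
```

Request:
send_rows([
  [[0, 0, 2, 0, 0, 0], [0, 0, 4, 0, 0, 0], [0, 0, 5.5, 0, 0, 0], [0, 0, 6.5, 0, 0, 0], [0, 0, 7, 0, 0, 0], [0, 0, 7, 0, 0, 0], [0, 0, 7, 0, 0, 0], [0, 0, 7, 0, 0, 0]],
])

```text
clock: 11.15
eef_pos: [600.1, 1.0, 75.2]
tool_rot: [3.14, 0.001, 2.11]
force: [-0.2, -0.0, -0.6]
width: 85.4
gripper_force: 0.0
```

Request:
send_rows([
  [[0, 0, 0, 0, 0, 0], [0, 0, 0, 0, 0, 0], [0, 0, 0, 0, 0, 0], [0, 0, 0, 0, 0, 0], [0, 0, 0, 0, 0, 0], [0, 0, 0, 0, 0, 0], [0, 0, 0, 0, 0, 0], [0, 0, 0, 0, 0, 0]],
], grip=255)

```text
clock: 11.95
eef_pos: [599.9, 1.0, 74.9]
tool_rot: [3.141, 0.0, 2.11]
force: [0.8, 0.1, 5.0]
width: 31.6
gripper_force: 58.8
```

Request:
send_rows([
  [[0, 0, -4, 0, 0, 0], [0, 0, -8, 0, 0, 0], [0, 0, -12, 0, 0, 0], [0, 0, -16, 0, 0, 0.1], [0, 0, -20, 0, 0, 0.25], [0, 0, -23, 0, 0, 0.4], [0, 0, -23, 0, 0, 0.55], [0, 0, -23, 0, 0, 0.7], [0, 0, -23, 0, 0, 0.85], [0, 0, -23, 0, 0, 0.85]],
])

```text
clock: 12.95
eef_pos: [599.2, 0.8, 304.1]
tool_rot: [-3.141, 0.001, 1.259]
force: [0.1, 0.1, -0.4]
width: 31.4
gripper_force: 58.8
```

Run:
```python
from h import *
st();plan([(531,-263,302,-0.293),(531,-263,214,-0.293)])
```

```text
t12.9 pos [599.2   0.8 304.1] rot [-3.141e+00  1.000e-03  1.259e+00] F [ 0.1  0.1 -0.4] T [ 0.01 -0.03  0.03] w31.4 g58.8 q [ 0.36  0.63 -0.67  1.65  0.44  1.02 -0.76]
(531, -263, 302, -0.293) -> [-27.2, 1.59, 0.24] [0.0, 0.001, 1.552] rows>=10.3
(531, -263, 214, -0.293) -> [0.0, -0.0, 8.8] [0.0, 0.0, 0.0] rows>=1.8
```

Request:
send_rows([
  [[-2.5, 0.1, 0, 0, 0, 0.14], [-5.5, 0.3, 0, 0, 0, 0.29], [-9, 0.5, 0, 0, 0, 0.44], [-12.5, 0.7, 0, 0, 0, 0.59], [-16, 0.9, 0, 0, 0, 0.74], [-19.5, 1.1, 0, 0, 0, 0.89], [-23, 1.3, 0, 0, 0, 1.04], [-26, 1.5, 0, 0, 0, 1.19], [-27.2, 1.6, 0, 0, 0, 1.34], [-27.2, 1.6, 0, 0, 0, 1.49]],
])

```text
clock: 13.95
eef_pos: [530.1, -266.2, 303.6]
tool_rot: [3.14, 0.002, -0.237]
force: [-0.3, -0.2, -1.7]
width: 31.5
gripper_force: 58.8
```

Request:
send_rows([
  [[0, 0, 0, 0, 0, 0.06], [0, 0, 0, 0, 0, 0.06], [0, 0, 0, 0, 0, 0.06], [0, 0, 0, 0, 0, 0.06]],
])

```text
clock: 14.35
eef_pos: [531.6, -262.7, 304.2]
tool_rot: [-3.141, 0.0, -0.288]
force: [-0.4, -0.4, -0.9]
width: 31.2
gripper_force: 58.8
```

Run:
```python
from h import *
st();plan([(531,-263,214,-0.293)])
```

```text
t14.3 pos [ 531.6 -262.7  304.2] rot [-3.141  0.    -0.288] F [-0.4 -0.4 -0.9] T [ 0.01 -0.01 -0.01] w31.2 g58.8 q [ 0.57  0.55 -0.25  1.68  0.16  0.93 -1.6 ]
(531, -263, 214, -0.293) -> [-0.05, 0.04, 9.02] [-0.0, 0.0, 0.005] rows>=1.8
```

Request:
send_rows([
  [[0, 0, 2, 0, 0, 0], [0, 0, 3.5, 0, 0, 0], [0, 0, 4.5, 0, 0, 0], [0, 0, 5.5, 0, 0, 0], [0, 0, 6.5, 0, 0, 0], [0, 0, 7.5, 0, 0, 0], [0, 0, 8.3, 0, 0, 0], [0, 0, 9, 0, 0, 0], [0, 0, 9, 0, 0, 0]],
])

```text
clock: 15.25
eef_pos: [530.0, -262.6, 213.3]
tool_rot: [-3.142, 0.005, -0.29]
force: [-4.1, 1.3, 0.2]
width: 31.4
gripper_force: 59.0
```

Request:
send_rows([
  [[0, 0, 0, 0, 0, 0], [0, 0, 0, 0, 0, 0], [0, 0, 0, 0, 0, 0], [0, 0, 0, 0, 0, 0], [0, 0, 0, 0, 0, 0], [0, 0, 0, 0, 0, 0], [0, 0, 0, 0, 0, 0]],
], grip=90)

```text
clock: 15.95
eef_pos: [531.8, -262.8, 214.6]
tool_rot: [-3.141, -0.0, -0.29]
force: [-1.9, 2.9, 1.9]
width: 55.2
gripper_force: 1.2
```

Request:
send_rows([
  [[0, 0, -1, 0, 0, 0], [0, 0, -3, 0, 0, 0], [0, 0, -5, 0, 0, 0], [0, 0, -8, 0, 0, 0], [0, 0, -12, 0, 0, 0], [0, 0, -12, 0, 0, 0]],
])

```text
clock: 16.55
eef_pos: [534.8, -264.8, 341.1]
tool_rot: [3.139, -0.014, -0.291]
force: [0.0, -0.4, 0.3]
width: 55.3
gripper_force: 0.0
```

Run:
```python
from h import *
st();s=img('side');t=img('top')
cv2.imwrite('pics/s4.png',cv2.resize(s['pixels'][60:260,280:500],None,fx=3,fy=3)[:,:,::-1])
print(blobs(s,'orange'),[blobs(t,c) for c in('red','blue','yellow')])
# black flap pixel check: mean of mouth patch
u=proj(t,[550.3,-268.5,190]).astype(int);print(u,t['pixels'][u[1]-5:u[1]+5,u[0]-5:u[0]+5].mean((0,1)))
plan([(494,188.5,320,1.424),(494,188.5,200,1.424)])
```

```text
t16.6 pos [ 534.8 -264.8  341.1] rot [ 3.139 -0.014 -0.291] F [ 0.  -0.4  0.3] T [-0.03 -0.04  0.01] w55.3 g0.0 q [ 0.58  0.52 -0.26  1.63  0.15  1.   -1.59]
[([406.1, 185.7], 117, [368, 160, 73, 42])] [[([400.1, 182.2], 68, [396, 178, 9, 10]), ([229.7, 291.6], 130, [220, 284, 18, 16])], [([196.0, 285.4], 153, [186, 277, 19, 17]), ([513.4, 466.6], 165, [500, 458, 25, 22]), ([503.3, 476.4], 21, [500, 473, 8, 7])], [([162.5, 279.3], 155, [152, 272, 20, 16])]]
[459 269] [25.05 24.83 26.35]
(494, 188.5, 320, 1.424) -> [-16.66, -42.25, 1.5] [0.005, -0.002, -1.715] rows>=11.4
(494, 188.5, 200, 1.424) -> [0.0, -0.0, 12.0] [0.0, 0.0, 0.0] rows>=2.4
```

View pics/s4.png

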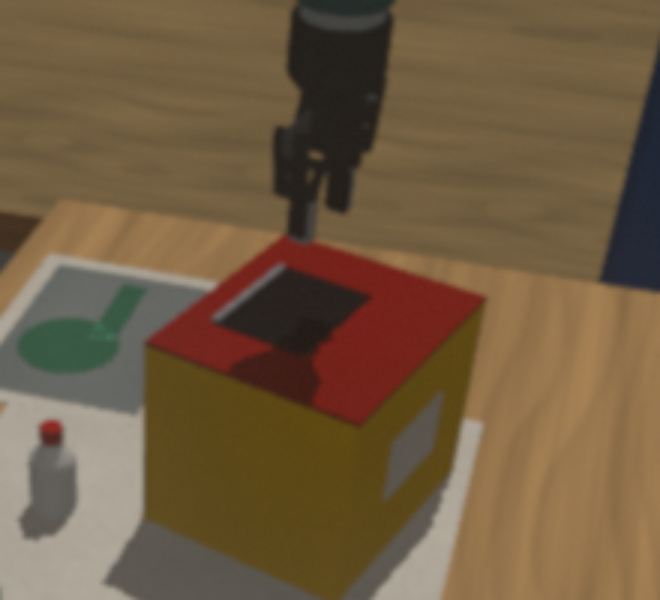

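Orange is in and the flap is shut, so I move on to the red tip in socket0.

Request:
send_rows([
  [[-1, -3, 0, 0, 0, -0.14], [-2.7, -7, 0, 0, 0, -0.29], [-4.3, -11, 0, 0, 0, -0.44], [-5.9, -15, 0, 0, 0, -0.59], [-7.5, -19, 0, 0, 0, -0.74], [-9.1, -23, 0, 0, 0, -0.89], [-10.7, -27, 0, 0, 0, -1.04], [-12.3, -31, 0, 0, 0, -1.19], [-13.9, -35, 0, 0, 0, -1.34], [-15, -38, 0, 0, 0, -1.45]],
], grip=0)

```text
clock: 17.65
eef_pos: [495.8, 146.6, 333.8]
tool_rot: [-3.141, -0.001, 1.167]
force: [0.4, 0.1, -0.7]
width: 85.5
gripper_force: 0.0
```

Request:
send_rows([
  [[0, 0, 0, 0, 0, -0.15], [0, 0, 0, 0, 0, -0.26], [0, 0, 0, 0, 0, -0.26], [0, 0, 0, 0, 0, -0.26]],
])

```text
clock: 18.05
eef_pos: [496.6, 143.5, 333.8]
tool_rot: [-3.141, 0.0, 1.416]
force: [0.3, 0.0, 0.8]
width: 85.4
gripper_force: 0.0
```

Run:
```python
from h import *
st();plan([(494.2,189.5,160,1.424),(494.2,189.5,119,1.424)])
```

```text
t18.1 pos [496.6 143.5 333.8] rot [-3.141  0.     1.416] F [0.3 0.  0.8] T [-0.04  0.03 -0.  ] w85.4 g0.0 q [ 0.18  0.49 -0.76  1.83  0.4   0.98 -0.91]
(494.2, 189.5, 160, 1.424) -> [4.51, -0.93, 17.38] [-0.001, 0.0, -0.008] rows>=3.6
(494.2, 189.5, 119, 1.424) -> [0.0, -0.0, 4.1] [0.0, 0.0, 0.0] rows>=0.8
```

Request:
send_rows([
  [[4.5, -0.93, 3, 0, 0, -0.008], [4.5, -0.93, 7, 0, 0, -0.008], [4.5, -0.93, 11, 0, 0, -0.008], [4.5, -0.93, 15, 0, 0, -0.008], [4.5, -0.93, 17.4, 0, 0, -0.008], [4.5, -0.93, 17.4, 0, 0, -0.008], [4.5, -0.93, 17.4, 0, 0, -0.008], [4.5, -0.93, 17.4, 0, 0, -0.008], [4.5, -0.93, 17.4, 0, 0, -0.008]],
])

```text
clock: 18.95
eef_pos: [495.1, 190.2, 162.1]
tool_rot: [3.139, -0.001, 1.427]
force: [0.3, -0.1, 0.2]
width: 85.4
gripper_force: 0.0
```

Run:
```python
from h import *
st();plan([(494.2,189.5,119,1.424)])
s=img('side')
cv2.imwrite('pics/s5.png',cv2.resize(s['pixels'][250:430,270:450],None,fx=3.3,fy=3.3)[:,:,::-1])
```

```text
t18.9 pos [495.1 190.2 162.1] rot [ 3.139e+00 -1.000e-03  1.427e+00] F [ 0.3 -0.1  0.2] T [-0.03  0.02  0.04] w85.4 g0.0 q [-0.05  0.73 -0.57  1.96  0.66  0.64 -1.2 ]
(494.2, 189.5, 119, 1.424) -> [-0.09, -0.09, 4.3] [0.003, -0.001, 0.003] rows>=0.9
```

View pics/s5.png

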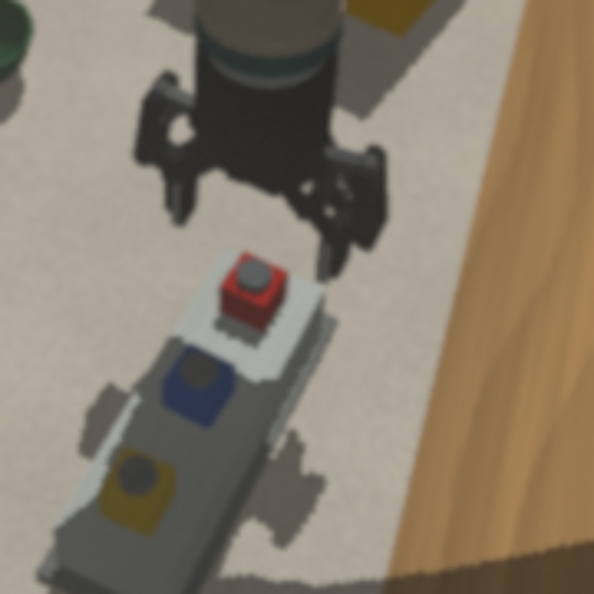

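The fingers straddle red, at crop (253,290), across the block. I descend and close.

Request:
send_rows([
  [[-0.09, 0, 2, 0, 0, 0], [-0.09, 0, 3.5, 0, 0, 0], [-0.09, 0, 4.2, 0, 0, 0], [-0.09, 0, 4.2, 0, 0, 0], [-0.09, 0, 4.2, 0, 0, 0], [-0.09, 0, 4.2, 0, 0, 0]],
])

```text
clock: 19.6
eef_pos: [494.5, 189.4, 119.3]
tool_rot: [3.14, -0.001, 1.428]
force: [0.0, -0.2, 0.0]
width: 85.5
gripper_force: 0.0
```

Request:
send_rows([
  [[0, 0, 0, 0, 0, 0], [0, 0, 0, 0, 0, 0], [0, 0, 0, 0, 0, 0], [0, 0, 0, 0, 0, 0], [0, 0, 0, 0, 0, 0], [0, 0, 0, 0, 0, 0], [0, 0, 0, 0, 0, 0], [0, 0, 0, 0, 0, 0]],
], grip=255)

```text
clock: 20.4
eef_pos: [494.2, 189.1, 118.9]
tool_rot: [3.141, 0.0, 1.427]
force: [-0.7, -1.4, 5.3]
width: 31.7
gripper_force: 58.0
```

Run:
```python
from h import *
st()
```

```text
t20.4 pos [494.2 189.1 118.9] rot [3.141 0.    1.427] F [-0.7 -1.4  5.3] T [-0.08  0.21 -0.24] w31.7 g58.0 q [-0.09  0.79 -0.51  1.99  0.73  0.55 -1.25]
```

Request:
send_rows([
  [[0, 0, 0, 0, 0, -0.13], [0, 0, 0, 0, 0, -0.26], [0, 0, 0, 0, 0, -0.39], [0, 0, 0, 0, 0, -0.52], [0, 0, 0, 0, 0, -0.65], [0, 0, 0, 0, 0, -0.78], [0, 0, 0, 0, 0, -0.91], [0, 0, 0, 0, 0, -1.04], [0, 0, 0, 0, 0, -1.17], [0, 0, 0, 0, 0, -1.2]],
])

```text
clock: 21.4
eef_pos: [494.4, 190.4, 119.0]
tool_rot: [3.138, -0.001, 2.63]
force: [-0.3, 2.1, 4.4]
width: 31.2
gripper_force: 61.0
```

Request:
send_rows([
  [[0, 0, 0, 0, 0, -0.05], [0, 0, 0, 0, 0, -0.05], [0, 0, 0, 0, 0, -0.05]],
])

```text
clock: 21.7
eef_pos: [494.3, 190.2, 119.0]
tool_rot: [3.139, -0.0, 2.677]
force: [0.7, 3.1, 4.6]
width: 31.1
gripper_force: 60.6
```

Run:
```python
from h import *
st();s=img('side')
cv2.imwrite('pics/s6.png',cv2.resize(s['pixels'][270:390,290:410],None,fx=4.5,fy=4.5)[:,:,::-1])
```

```text
t21.7 pos [494.3 190.2 119. ] rot [ 3.139 -0.     2.677] F [0.7 3.1 4.6] T [0.53 0.16 0.03] w31.1 g60.6 q [ 0.09  0.89 -0.81  1.98  1.    0.74 -0.25]
```

View pics/s6.png

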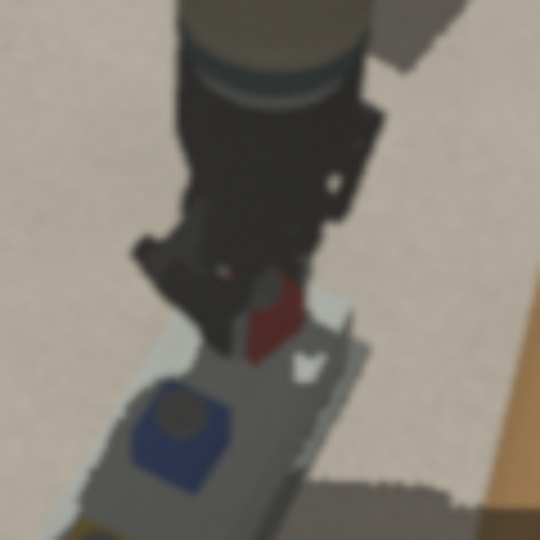

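The red grip, at crop (278,325), has turned with the fingers and the torque has dropped to about 0. It is free, so I lift it.

Request:
send_rows([
  [[0, 0, -0.5, 0, 0, 0], [0, 0, -1.5, 0, 0, 0], [0, 0, -3, 0, 0, 0], [0, 0, -6, 0, 0, 0], [0, 0, -10, 0, 0, 0], [0, 0, -14, 0, 0, 0], [0, 0, -18, 0, 0, 0], [0, 0, -21.5, 0, 0, 0], [0, 0, -21.5, 0, 0, 0], [0, 0, -21.5, 0, 0, 0]],
])

```text
clock: 22.75
eef_pos: [493.9, 188.3, 333.9]
tool_rot: [-3.141, 0.001, 2.677]
force: [-0.8, -0.8, -1.2]
width: 31.8
gripper_force: 59.9
```

Run:
```python
from h import *
st();plan([(531,-263,332,2.85),(531,-263,216,2.85)])
```

```text
t22.8 pos [493.9 188.3 333.9] rot [-3.141e+00  1.000e-03  2.677e+00] F [-0.8 -0.8 -1.2] T [0.02 0.01 0.02] w31.8 g59.9 q [ 0.26  0.62 -1.09  1.8   0.62  1.11  0.06]
(531, -263, 332, 2.85) -> [-23.54, -38.68, 0.25] [-0.001, 0.001, -0.173] rows>=9.1
(531, -263, 216, 2.85) -> [0.0, -0.0, 11.6] [0.0, 0.0, 0.0] rows>=2.3
```

Request:
send_rows([
  [[0, 0, 0, 0, 0, 0.14], [-1, -1.5, 0, 0, 0, 0.29], [-2.5, -4, 0, 0, 0, 0.44], [-4, -6.6, 0, 0, 0, 0.59], [-5.5, -9, 0, 0, 0, 0.74], [-7, -11.5, 0, 0, 0, 0.89], [-8.5, -14, 0, 0, 0, 1.04], [-10, -16.5, 0, 0, 0, 1.19], [-11.5, -19, 0, 0, 0, 1.34], [-13, -21.5, 0, 0, 0, 1.49]],
])

```text
clock: 23.75
eef_pos: [512.8, -63.1, 331.8]
tool_rot: [-3.138, 0.002, 1.181]
force: [0.3, 0.4, -1.6]
width: 31.3
gripper_force: 59.8
```

Run:
```python
from h import *
st();plan([(531,-263,332,-0.293),(531,-263,216,-.293)])
```

```text
t23.8 pos [512.8 -63.1 331.8] rot [-3.138e+00  2.000e-03  1.181e+00] F [ 0.3  0.4 -1.6] T [-0.06 -0.06 -0.02] w31.3 g59.8 q [ 0.55  0.48 -0.7   1.83  0.37  0.97 -0.7 ]
(531, -263, 332, -0.293) -> [-17.8, 9.28, -0.03] [-0.002, 0.004, 1.474] rows>=9.8
(531, -263, 216, -0.293) -> [0.0, -0.0, 11.6] [0.0, 0.0, 0.0] rows>=2.3
```

Request:
send_rows([
  [[-2, 1, 0, 0, 0, 0.15], [-4, 2.1, 0, 0, 0, 0.3], [-6, 3.1, 0, 0, 0, 0.45], [-8, 4.2, 0, 0, 0, 0.6], [-10, 5.2, 0, 0, 0, 0.75], [-12, 6.3, 0, 0, 0, 0.9], [-14, 7.3, 0, 0, 0, 1.05], [-16, 8.3, 0, 0, 0, 1.2], [-17.6, 9.2, 0, 0, 0, 1.35], [-17.6, 9.2, 0, 0, 0, 1.47]],
])

```text
clock: 24.75
eef_pos: [531.9, -262.6, 331.1]
tool_rot: [3.139, 0.004, -0.293]
force: [-0.5, -0.3, -0.3]
width: 31.4
gripper_force: 59.8
```

Request:
send_rows([
  [[0, 0, 0, 0, 0, 0], [0, 0, 0, 0, 0, 0], [0, 0, 0, 0, 0, 0]],
])

```text
clock: 25.05
eef_pos: [533.4, -258.2, 332.8]
tool_rot: [-3.141, 0.002, -0.279]
force: [-0.4, -0.2, -1.3]
width: 31.0
gripper_force: 59.9
```

Run:
```python
from h import *
st();plan([(531,-263,216,-.293)])
```

```text
t25.1 pos [ 533.4 -258.2  332.8] rot [-3.141e+00  2.000e-03 -2.790e-01] F [-0.4 -0.2 -1.3] T [0.03 0.01 0.04] w31.0 g59.9 q [ 0.58  0.53 -0.28  1.64  0.17  1.   -1.6 ]
(531, -263, 216, -0.293) -> [-0.08, 0.53, 11.68] [-0.0, 0.002, 0.014] rows>=2.3
```

Request:
send_rows([
  [[-0.1, 0.5, 2, 0, 0, 0], [-0.1, 0.5, 4, 0, 0, 0], [-0.1, 0.5, 5.3, 0, 0, 0], [-0.1, 0.5, 6.6, 0, 0, 0], [-0.1, 0.5, 8, 0, 0, 0], [-0.1, 0.5, 9.3, 0, 0, 0], [-0.1, 0.5, 10.6, 0, 0, 0], [-0.1, 0.5, 11.7, 0, 0, 0], [-0.1, 0.5, 11.7, 0, 0, 0]],
])

```text
clock: 25.95
eef_pos: [528.3, -262.4, 213.6]
tool_rot: [-3.141, 0.009, -0.282]
force: [-5.9, 1.9, -4.8]
width: 30.9
gripper_force: 59.5
```

Request:
send_rows([
  [[0, 0, 0, 0, 0, 0], [0, 0, 0, 0, 0, 0], [0, 0, 0, 0, 0, 0], [0, 0, 0, 0, 0, 0], [0, 0, 0, 0, 0, 0], [0, 0, 0, 0, 0, 0], [0, 0, 0, 0, 0, 0]],
], grip=90)

```text
clock: 26.65
eef_pos: [531.9, -263.4, 216.8]
tool_rot: [-3.141, -0.001, -0.282]
force: [-0.3, 2.8, 1.9]
width: 55.3
gripper_force: 1.2
```

Request:
send_rows([
  [[0, 0, -1, 0, 0, 0], [0, 0, -3, 0, 0, 0], [0, 0, -5, 0, 0, 0], [0, 0, -8, 0, 0, 0], [0, 0, -12, 0, 0, 0], [0, 0, -12, 0, 0, 0]],
])

```text
clock: 27.25
eef_pos: [534.5, -265.3, 343.0]
tool_rot: [3.139, -0.013, -0.283]
force: [1.2, 0.2, -0.8]
width: 55.3
gripper_force: 0.0
```

Run:
```python
from h import *
st();s=img('side')
cv2.imwrite('pics/s7.png',cv2.resize(s['pixels'][60:420,260:500],None,fx=1.65,fy=1.65)[:,:,::-1])
plan([(500,200,325,1.424),(505.2,264.5,160,1.424)])
```

```text
t27.2 pos [ 534.5 -265.3  343. ] rot [ 3.139 -0.013 -0.283] F [ 1.2  0.2 -0.8] T [ 0.01 -0.05  0.03] w55.3 g0.0 q [ 0.59  0.52 -0.28  1.63  0.17  1.01 -1.59]
(500, 200, 325, 1.424) -> [-16.18, -43.72, 1.3] [0.009, -0.005, -1.707] rows>=11.4
(505.2, 264.5, 160, 1.424) -> [6.46, -0.43, 16.5] [0.0, 0.0, 0.0] rows>=3.5
```

View pics/s7.png

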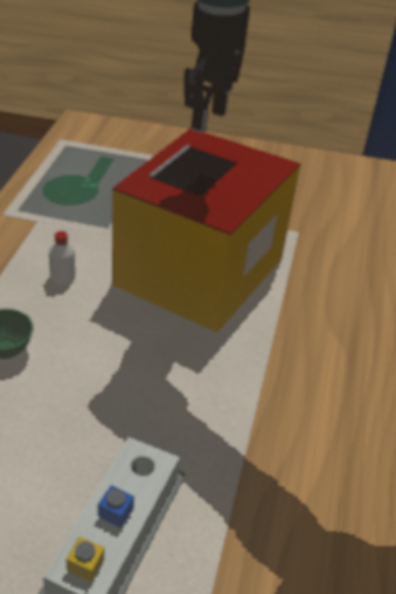

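Red is gone and its socket is empty at (143,466). The flap is shut. Next is blue.

Request:
send_rows([
  [[-1, -3, 0, 0, 0, -0.14], [-2.7, -7, 0, 0, 0, -0.29], [-4.3, -11, 0, 0, 0, -0.44], [-5.9, -15, 0, 0, 0, -0.59], [-7.5, -19, 0, 0, 0, -0.74], [-9.1, -23, 0, 0, 0, -0.89], [-10.7, -27, 0, 0, 0, -1.04], [-12.3, -31.5, 0, 0, 0, -1.19], [-13.9, -36, 0, 0, 0, -1.34], [-15.5, -40, 0, 0, 0, -1.47]],
], grip=0)

```text
clock: 28.3
eef_pos: [493.9, 165.6, 336.2]
tool_rot: [3.141, -0.001, 1.194]
force: [0.4, -0.1, 0.2]
width: 85.2
gripper_force: 0.0
```

Request:
send_rows([
  [[0, 0, 0, 0, 0, -0.15], [0, 0, 0, 0, 0, -0.24], [0, 0, 0, 0, 0, -0.24], [0, 0, 0, 0, 0, -0.24]],
])

```text
clock: 28.7
eef_pos: [494.1, 163.2, 336.0]
tool_rot: [-3.141, 0.0, 1.425]
force: [0.4, -0.5, -0.8]
width: 85.2
gripper_force: 0.0
```

Run:
```python
from h import *
st();plan([(505.2,263.7,160,1.424)])
```

```text
t28.7 pos [494.1 163.2 336. ] rot [-3.141  0.     1.425] F [ 0.4 -0.5 -0.8] T [ 0.04 -0.01  0.05] w85.2 g0.0 q [ 0.16  0.5  -0.79  1.82  0.42  1.   -0.95]
(505.2, 263.7, 160, 1.424) -> [10.11, -0.36, 17.6] [-0.0, 0.0, 0.001] rows>=4.1
```

Request:
send_rows([
  [[4, -0.2, 2, 0, 0, 0], [8, -0.3, 5, 0, 0, 0], [10.1, -0.35, 8.5, 0, 0, 0], [10.1, -0.35, 12, 0, 0, 0], [10.1, -0.35, 16, 0, 0, 0], [10.1, -0.35, 17.6, 0, 0, 0], [10.1, -0.35, 17.6, 0, 0, 0], [10.1, -0.35, 17.6, 0, 0, 0], [10.1, -0.35, 17.6, 0, 0, 0], [10.1, -0.35, 17.6, 0, 0, 0]],
])

```text
clock: 29.7
eef_pos: [505.6, 264.6, 161.9]
tool_rot: [3.139, -0.002, 1.427]
force: [1.0, -0.1, -0.2]
width: 85.4
gripper_force: 0.0
```

Request:
send_rows([
  [[0, 0, 2, 0, 0, 0], [0, 0, 3.5, 0, 0, 0], [0, 0, 4, 0, 0, 0], [0, 0, 4, 0, 0, 0], [0, 0, 4, 0, 0, 0], [0, 0, 4, 0, 0, 0]],
])

```text
clock: 30.3
eef_pos: [505.1, 264.6, 121.1]
tool_rot: [3.141, -0.001, 1.428]
force: [-0.5, 0.3, -0.7]
width: 85.4
gripper_force: 0.0
```

Run:
```python
from h import *
st();plan([(505.2,263.7,119,1.424)])
```

```text
t30.3 pos [505.1 264.6 121.1] rot [ 3.141e+00 -1.000e-03  1.428e+00] F [-0.5  0.3 -0.7] T [-0.01  0.04 -0.  ] w85.4 g0.0 q [-0.19  0.84 -0.55  1.87  0.71  0.64 -1.33]
(505.2, 263.7, 119, 1.424) -> [-0.09, 0.02, 0.21] [0.001, -0.001, 0.004] rows>=0.0
```

Request:
send_rows([
  [[-0.1, 0, 0.2, 0, 0, 0], [-0.1, 0, 0.2, 0, 0, 0], [-0.1, 0, 0.2, 0, 0, 0], [-0.1, 0, 0.2, 0, 0, 0], [-0.1, 0, 0.2, 0, 0, 0], [-0.1, 0, 0.2, 0, 0, 0], [-0.1, 0, 0.2, 0, 0, 0], [-0.1, 0, 0.2, 0, 0, 0], [-0.1, 0, 0.2, 0, 0, 0]],
], grip=255)

```text
clock: 31.2
eef_pos: [504.9, 263.3, 118.9]
tool_rot: [3.141, -0.0, 1.427]
force: [-0.5, -0.8, 5.6]
width: 31.3
gripper_force: 58.5
```

Request:
send_rows([
  [[0, 0, 0, 0, 0, 0.13], [0, 0, 0, 0, 0, 0.26], [0, 0, 0, 0, 0, 0.39], [0, 0, 0, 0, 0, 0.52], [0, 0, 0, 0, 0, 0.65], [0, 0, 0, 0, 0, 0.78], [0, 0, 0, 0, 0, 0.91], [0, 0, 0, 0, 0, 1.04], [0, 0, 0, 0, 0, 1.17], [0, 0, 0, 0, 0, 1.25]],
])

```text
clock: 32.2
eef_pos: [505.2, 264.0, 118.9]
tool_rot: [-3.141, -0.002, 0.174]
force: [0.0, 0.0, 3.6]
width: 31.0
gripper_force: 59.8
```

Request:
send_rows([
  [[0, 0, 0, 0, 0, 0], [0, 0, 0, 0, 0, 0], [0, 0, 0, 0, 0, 0]],
])

```text
clock: 32.5
eef_pos: [505.2, 263.9, 118.9]
tool_rot: [-3.141, -0.002, 0.18]
force: [0.7, 0.4, 5.2]
width: 31.2
gripper_force: 60.5
```

Run:
```python
from h import *
st()
s=img('side')
cv2.imwrite('pics/s8.png',cv2.resize(s['pixels'][270:410,280:420],None,fx=4,fy=4)[:,:,::-1])
```

```text
t32.5 pos [505.2 263.9 118.9] rot [-3.141e+00 -2.000e-03  1.800e-01] F [0.7 0.4 5.2] T [ 0.09 -0.12  0.  ] w31.2 g60.5 q [-0.38  0.79 -0.23  1.88  0.33  0.51 -2.23]
```

View pics/s8.png

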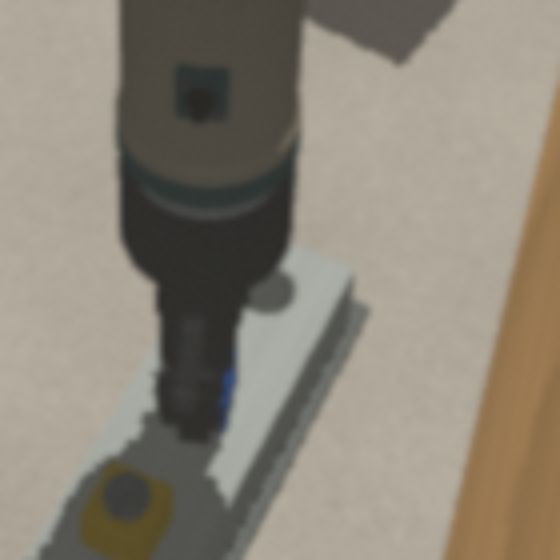

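Blue, at crop (228,385), is held with the width steady at 31 mm and no remaining torque. It turned free, so I lift it.

Request:
send_rows([
  [[0, 0, -0.5, 0, 0, 0], [0, 0, -1.5, 0, 0, 0], [0, 0, -3, 0, 0, 0], [0, 0, -6, 0, 0, 0], [0, 0, -10, 0, 0, 0], [0, 0, -14, 0, 0, 0], [0, 0, -18, 0, 0, 0], [0, 0, -21.5, 0, 0, 0], [0, 0, -21.5, 0, 0, 0], [0, 0, -21.5, 0, 0, 0]],
])

```text
clock: 33.55
eef_pos: [504.5, 263.0, 334.3]
tool_rot: [3.142, -0.001, 0.178]
force: [0.4, -1.0, -1.3]
width: 31.6
gripper_force: 59.7
```

Run:
```python
from h import *
st();plan([(531,-263,332,-0.293),(531,-263,216,-.293)])
```

```text
t33.5 pos [504.5 263.  334.3] rot [ 3.142e+00 -1.000e-03  1.780e-01] F [ 0.4 -1.  -1.3] T [ 0.02  0.05 -0.04] w31.6 g59.7 q [-0.3   0.49 -0.35  1.71  0.2   0.98 -2.11]
(531, -263, 332, -0.293) -> [-6.71, 52.23, 0.23] [-0.0, -0.001, 0.471] rows>=10.5
(531, -263, 216, -0.293) -> [0.0, -0.0, 11.6] [0.0, 0.0, 0.0] rows>=2.3
```

Request:
send_rows([
  [[-0.5, 4, 0, 0, 0, 0.03], [-1, 8, 0, 0, 0, 0.07], [-1.6, 12.5, 0, 0, 0, 0.12], [-2.2, 17, 0, 0, 0, 0.17], [-2.8, 21.5, 0, 0, 0, 0.22], [-3.4, 26, 0, 0, 0, 0.27], [-4, 30.5, 0, 0, 0, 0.32], [-4.5, 35, 0, 0, 0, 0.37], [-5, 39.5, 0, 0, 0, 0.42], [-5.6, 44, 0, 0, 0, 0.47]],
])

```text
clock: 34.55
eef_pos: [526.2, -181.3, 331.8]
tool_rot: [3.142, 0.004, -0.294]
force: [0.9, -0.1, -0.3]
width: 31.6
gripper_force: 59.7
```

Request:
send_rows([
  [[0, 0, 0, 0, 0, 0], [0, 0, 0, 0, 0, 0], [0, 0, 0, 0, 0, 0]],
])

```text
clock: 34.85
eef_pos: [526.9, -178.1, 332.4]
tool_rot: [-3.141, 0.003, -0.29]
force: [0.1, -0.0, -1.3]
width: 31.7
gripper_force: 59.7
```

Run:
```python
from h import *
st();plan([(531,-263,332,-0.293),(531,-263,216,-.293)])
```

```text
t34.9 pos [ 526.9 -178.1  332.4] rot [-3.141e+00  3.000e-03 -2.900e-01] F [ 0.1 -0.  -1.3] T [ 0.08 -0.03  0.01] w31.7 g59.7 q [ 0.39  0.47 -0.17  1.74  0.09  0.94 -1.68]
(531, -263, 332, -0.293) -> [2.82, 8.02, 0.02] [-0.001, 0.003, 0.003] rows>=1.7
(531, -263, 216, -0.293) -> [0.0, -0.0, 11.6] [0.0, 0.0, 0.0] rows>=2.3
```

Request:
send_rows([
  [[1.4, 4, 0, 0, 0, 0], [2.8, 8, 0, 0, 0, 0], [2.8, 8, 0, 0, 0, 0], [2.8, 8, 0, 0, 0, 0], [2.8, 8, 0, 0, 0, 0]],
])

```text
clock: 35.35
eef_pos: [531.5, -261.8, 333.2]
tool_rot: [-3.14, 0.001, -0.289]
force: [-0.2, -0.0, -0.6]
width: 31.4
gripper_force: 59.7
```

Request:
send_rows([
  [[0, 0, 2, 0, 0, 0], [0, 0, 4, 0, 0, 0], [0, 0, 5.3, 0, 0, 0], [0, 0, 6.6, 0, 0, 0], [0, 0, 8, 0, 0, 0], [0, 0, 9.3, 0, 0, 0], [0, 0, 10.6, 0, 0, 0], [0, 0, 11.7, 0, 0, 0], [0, 0, 11.7, 0, 0, 0]],
])

```text
clock: 36.25
eef_pos: [528.0, -263.2, 213.6]
tool_rot: [-3.141, 0.009, -0.292]
force: [-6.5, 2.8, -3.8]
width: 31.3
gripper_force: 59.3
```

Run:
```python
from h import *
st()
```

```text
t36.2 pos [ 528.  -263.2  213.6] rot [-3.141  0.009 -0.292] F [-6.5  2.8 -3.8] T [ 0.57  1.44 -0.03] w31.3 g59.3 q [ 0.5   0.66 -0.14  1.77  0.13  0.73 -1.57]
```

Request:
send_rows([
  [[0, 0, 0, 0, 0, 0], [0, 0, 0, 0, 0, 0], [0, 0, 0, 0, 0, 0], [0, 0, 0, 0, 0, 0], [0, 0, 0, 0, 0, 0], [0, 0, 0, 0, 0, 0], [0, 0, 0, 0, 0, 0]],
], grip=90)

```text
clock: 36.95
eef_pos: [531.5, -264.3, 216.8]
tool_rot: [-3.141, -0.001, -0.292]
force: [-0.9, 1.6, 1.2]
width: 55.0
gripper_force: 1.2
```

Request:
send_rows([
  [[0, 0, -1, 0, 0, 0], [0, 0, -3, 0, 0, 0], [0, 0, -5, 0, 0, 0], [0, 0, -8, 0, 0, 0], [0, 0, -12, 0, 0, 0], [0, 0, -12, 0, 0, 0]],
])

```text
clock: 37.55
eef_pos: [534.4, -266.2, 343.1]
tool_rot: [3.139, -0.014, -0.293]
force: [0.5, -0.3, 0.6]
width: 55.0
gripper_force: 0.0
```

Run:
```python
from h import *
st();s=img('side');t=img('top');print([blobs(s,c) for c in('blue','yellow','green','orange')],[blobs(t,c) for c in('blue','yellow')])
u=proj(t,[550.3,-268.5,190]).astype(int);print(u,t['pixels'][u[1]-5:u[1]+5,u[0]-5:u[0]+5].mean((0,1)))
a=cv2.imread('pics/s7.png');
b=s['pixels'][60:420,260:500];b=cv2.resize(b,None,fx=1.65,fy=1.65)[:,:,::-1]
print('box diff',np.abs(a[120:330,100:300].astype(int)-b[120:330,100:300]).mean(),'flap',np.abs(a[140:230,110:300].astype(int)-b[140:230,110:300]).max())
```

```text
t37.5 pos [ 534.4 -266.2  343.1] rot [ 3.139 -0.014 -0.293] F [ 0.5 -0.3  0.6] T [ 0.01 -0.01  0.04] w55.0 g0.0 q [ 0.52  0.51 -0.16  1.63  0.09  1.   -1.54]
[[([543.4, 211.2], 390, [523, 203, 43, 18])], [([312.3, 399.0], 122, [301, 391, 21, 15])], [], [([409.8, 185.3], 110, [376, 160, 65, 42])]] [[([502.3, 459.3], 15, [500, 458, 7, 5]), ([513.4, 468.9], 242, [500, 458, 25, 22])], [([162.6, 279.3], 153, [152, 272, 20, 16])]]
[459 269] [24.9  24.27 26.09]
box diff 0.6797380952380953 flap 18
```

Request:
send_rows([
  [[-1, -3, 0, 0, 0, -0.14], [-2.7, -7, 0, 0, 0, -0.29], [-4.3, -11, 0, 0, 0, -0.44], [-5.9, -15, 0, 0, 0, -0.59], [-7.5, -19, 0, 0, 0, -0.74], [-9.1, -23.5, 0, 0, 0, -0.89], [-10.7, -28, 0, 0, 0, -1.04], [-12.3, -32.5, 0, 0, 0, -1.19], [-13.9, -37, 0, 0, 0, -1.34], [-15.5, -41.5, 0, 0, 0, -1.47]],
], grip=0)

```text
clock: 38.65
eef_pos: [501.9, 179.1, 335.7]
tool_rot: [-3.141, 0.001, 1.183]
force: [-0.0, -0.0, -0.2]
width: 85.2
gripper_force: 0.0
```

Request:
send_rows([
  [[0, 0, 0, 0, 0, -0.15], [0, 0, 0, 0, 0, -0.24], [0, 0, 0, 0, 0, -0.24], [0, 0, 0, 0, 0, -0.24]],
])

```text
clock: 39.05
eef_pos: [502.3, 177.2, 335.8]
tool_rot: [-3.141, 0.0, 1.415]
force: [0.1, 0.4, -0.4]
width: 85.6
gripper_force: 0.0
```

Run:
```python
from h import *
st();plan([(516.2,337.9,230,1.424)])
```

```text
t39.0 pos [502.3 177.2 335.8] rot [-3.141  0.     1.415] F [ 0.1  0.4 -0.4] T [-0.05  0.03 -0.01] w85.6 g0.0 q [ 0.06  0.49 -0.67  1.79  0.36  0.98 -0.91]
(516.2, 337.9, 230, 1.424) -> [16.1, -1.11, 10.57] [-0.001, 0.0, -0.009] rows>=3.9
```

Blue is in and the flap is shut, as the frame is unchanged from before. Now yellow.

Request:
send_rows([
  [[4, -0.3, 2, 0, 0, 0], [8.5, -0.6, 5, 0, 0, 0], [13, -0.9, 8.5, 0, 0, 0], [16.1, -1.1, 11, 0, 0, -0.01], [16.1, -1.1, 15, 0, 0, -0.01], [16.1, -1.1, 17.5, 0, 0, -0.01], [16.1, -1.1, 17.5, 0, 0, -0.01], [16.1, -1.1, 17.5, 0, 0, -0.01], [16.1, -1.1, 17.5, 0, 0, -0.01], [16.1, -1.1, 17.5, 0, 0, -0.01]],
])

```text
clock: 40.05
eef_pos: [517.0, 338.8, 163.4]
tool_rot: [3.139, -0.002, 1.427]
force: [0.9, -0.2, -0.1]
width: 85.5
gripper_force: 0.0
```

Request:
send_rows([
  [[0, 0, 2, 0, 0, 0], [0, 0, 3.5, 0, 0, 0], [0, 0, 4, 0, 0, 0], [0, 0, 4, 0, 0, 0], [0, 0, 4, 0, 0, 0], [0, 0, 4, 0, 0, 0]],
])

```text
clock: 40.65
eef_pos: [516.3, 338.9, 122.2]
tool_rot: [3.141, -0.001, 1.428]
force: [-0.7, 0.4, 0.3]
width: 85.4
gripper_force: 0.0
```

Run:
```python
from h import *
st();plan([(516.2,337.9,119,1.424)])
```

```text
t40.6 pos [516.3 338.9 122.2] rot [ 3.141e+00 -1.000e-03  1.428e+00] F [-0.7  0.4  0.3] T [-0.   -0.   -0.03] w85.4 g0.0 q [-0.34  0.86 -0.49  1.74  0.59  0.69 -1.29]
(516.2, 337.9, 119, 1.424) -> [-0.1, 0.01, 0.32] [0.001, -0.001, 0.004] rows>=0.1
```

Request:
send_rows([
  [[-0.1, 0, 0.3, 0, 0, 0], [-0.1, 0, 0.3, 0, 0, 0], [-0.1, 0, 0.3, 0, 0, 0], [-0.1, 0, 0.3, 0, 0, 0], [-0.1, 0, 0.3, 0, 0, 0], [-0.1, 0, 0.3, 0, 0, 0], [-0.1, 0, 0.3, 0, 0, 0], [-0.1, 0, 0.3, 0, 0, 0], [-0.1, 0, 0.3, 0, 0, 0]],
], grip=255)

```text
clock: 41.55
eef_pos: [515.9, 337.5, 118.8]
tool_rot: [3.141, -0.0, 1.428]
force: [-0.1, -0.9, 4.2]
width: 31.0
gripper_force: 61.4
```

Request:
send_rows([
  [[0, 0, 0, 0, 0, 0.13], [0, 0, 0, 0, 0, 0.26], [0, 0, 0, 0, 0, 0.39], [0, 0, 0, 0, 0, 0.52], [0, 0, 0, 0, 0, 0.65], [0, 0, 0, 0, 0, 0.78], [0, 0, 0, 0, 0, 0.91], [0, 0, 0, 0, 0, 1.04], [0, 0, 0, 0, 0, 1.17], [0, 0, 0, 0, 0, 1.25]],
])

```text
clock: 42.55
eef_pos: [516.2, 338.1, 118.8]
tool_rot: [-3.141, -0.002, 0.174]
force: [0.3, -0.7, 2.9]
width: 30.9
gripper_force: 61.9
```

Request:
send_rows([
  [[0, 0, 0, 0, 0, 0], [0, 0, 0, 0, 0, 0], [0, 0, 0, 0, 0, 0]],
])

```text
clock: 42.85
eef_pos: [516.2, 338.2, 118.8]
tool_rot: [-3.14, -0.001, 0.179]
force: [0.8, -0.3, 5.5]
width: 31.1
gripper_force: 61.9
```

Run:
```python
from h import *
st()
s=img('side')
cv2.imwrite('pics/s9.png',cv2.resize(s['pixels'][300:440,260:400],None,fx=4,fy=4)[:,:,::-1])
```

```text
t42.9 pos [516.2 338.2 118.8] rot [-3.14e+00 -1.00e-03  1.79e-01] F [ 0.8 -0.3  5.5] T [ 0.17 -0.15 -0.03] w31.1 g61.9 q [-0.53  0.82 -0.16  1.75  0.21  0.59 -2.2 ]
```

View pics/s9.png

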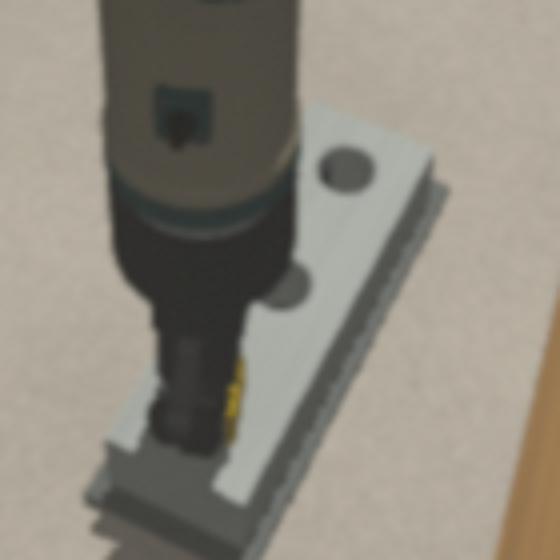

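Yellow, at crop (233,400), has turned with the grip, and the other two sockets are empty. I lift and carry it.

Request:
send_rows([
  [[0, 0, -0.5, 0, 0, 0], [0, 0, -1.5, 0, 0, 0], [0, 0, -3, 0, 0, 0], [0, 0, -6, 0, 0, 0], [0, 0, -10, 0, 0, 0], [0, 0, -14, 0, 0, 0], [0, 0, -18, 0, 0, 0], [0, 0, -21.5, 0, 0, 0], [0, 0, -21.5, 0, 0, 0], [0, 0, -21.5, 0, 0, 0]],
])

```text
clock: 43.9
eef_pos: [515.7, 337.3, 335.1]
tool_rot: [-3.141, -0.002, 0.178]
force: [-0.2, 0.4, -1.4]
width: 30.8
gripper_force: 61.3
```

Request:
send_rows([
  [[-0.5, 4, 0, 0, 0, 0.03], [-1, 8, 0, 0, 0, 0.07], [-1.6, 12.5, 0, 0, 0, 0.12], [-2.2, 17, 0, 0, 0, 0.17], [-2.8, 21.5, 0, 0, 0, 0.22], [-3.4, 26, 0, 0, 0, 0.27], [-4, 30.5, 0, 0, 0, 0.32], [-4.5, 35, 0, 0, 0, 0.37], [-5, 39.5, 0, 0, 0, 0.42], [-5.6, 44, 0, 0, 0, 0.47]],
])

```text
clock: 44.9
eef_pos: [537.3, -107.1, 332.2]
tool_rot: [3.141, 0.003, -0.294]
force: [0.8, 0.6, -1.7]
width: 31.0
gripper_force: 61.4
```

Request:
send_rows([
  [[0, 0, 0, 0, 0, 0], [0, 0, 0, 0, 0, 0], [0, 0, 0, 0, 0, 0]],
])

```text
clock: 45.2
eef_pos: [538.0, -103.9, 332.6]
tool_rot: [-3.141, 0.002, -0.29]
force: [-0.3, 0.3, -0.7]
width: 30.9
gripper_force: 61.4
```

Run:
```python
from h import *
st();plan([(531,-263,332,-0.293),(531,-263,216,-.293)])
```

```text
t45.2 pos [ 538.  -103.9  332.6] rot [-3.141e+00  2.000e-03 -2.900e-01] F [-0.3  0.3 -0.7] T [ 0.05 -0.05  0.06] w30.9 g61.4 q [ 0.18  0.45 -0.06  1.77  0.03  0.93 -1.75]
(531, -263, 332, -0.293) -> [3.89, 15.44, 0.04] [-0.001, 0.002, 0.003] rows>=3.2
(531, -263, 216, -0.293) -> [0.0, -0.0, 11.6] [0.0, 0.0, 0.0] rows>=2.3
```

Request:
send_rows([
  [[1, 4, 0, 0, 0, 0], [2, 8, 0, 0, 0, 0], [3, 12, 0, 0, 0, 0], [3.9, 15.4, 0, 0, 0, 0], [3.9, 15.4, 0, 0, 0, 0], [3.9, 15.4, 0, 0, 0, 0], [3.9, 15.4, 0, 0, 0, 0]],
])

```text
clock: 45.9
eef_pos: [532.1, -261.4, 333.2]
tool_rot: [-3.14, 0.001, -0.288]
force: [0.6, -0.4, -0.9]
width: 31.3
gripper_force: 61.4
```

Request:
send_rows([
  [[0, 0, 2, 0, 0, 0], [0, 0, 4, 0, 0, 0], [0, 0, 5.3, 0, 0, 0], [0, 0, 6.6, 0, 0, 0], [0, 0, 8, 0, 0, 0], [0, 0, 9.3, 0, 0, 0], [0, 0, 10.6, 0, 0, 0], [0, 0, 11.7, 0, 0, 0], [0, 0, 11.7, 0, 0, 0]],
])

```text
clock: 46.8
eef_pos: [528.3, -263.0, 213.6]
tool_rot: [-3.141, 0.009, -0.292]
force: [-5.8, 2.3, -4.3]
width: 30.7
gripper_force: 61.1
```

Run:
```python
from h import *
st()
```

```text
t46.8 pos [ 528.3 -263.   213.6] rot [-3.141  0.009 -0.292] F [-5.8  2.3 -4.3] T [0.51 1.4  0.  ] w30.7 g61.1 q [ 0.44  0.66 -0.03  1.77  0.03  0.73 -1.48]
```

Request:
send_rows([
  [[0, 0, 0, 0, 0, 0], [0, 0, 0, 0, 0, 0], [0, 0, 0, 0, 0, 0], [0, 0, 0, 0, 0, 0], [0, 0, 0, 0, 0, 0], [0, 0, 0, 0, 0, 0], [0, 0, 0, 0, 0, 0]],
], grip=90)

```text
clock: 47.5
eef_pos: [531.9, -264.1, 216.7]
tool_rot: [-3.141, -0.001, -0.292]
force: [-1.7, 2.1, 2.4]
width: 55.3
gripper_force: 1.2
```

Request:
send_rows([
  [[0, 0, -1, 0, 0, 0], [0, 0, -3, 0, 0, 0], [0, 0, -5, 0, 0, 0], [0, 0, -8, 0, 0, 0], [0, 0, -12, 0, 0, 0], [0, 0, -12, 0, 0, 0], [0, 0, -12, 0, 0, 0], [0, 0, -12, 0, 0, 0], [0, 0, -12, 0, 0, 0], [0, 0, -12, 0, 0, 0]],
])

```text
clock: 48.5
eef_pos: [531.2, -264.1, 335.5]
tool_rot: [-3.141, 0.002, -0.292]
force: [0.0, -0.6, -0.1]
width: 55.2
gripper_force: 0.0
```

Run:
```python
from h import *
st();s=img('side')
cv2.imwrite('pics/s10.png',s['pixels'][:,:,::-1])
```

```text
t48.5 pos [ 531.2 -264.1  335.5] rot [-3.141e+00  2.000e-03 -2.920e-01] F [ 0.  -0.6 -0.1] T [ 0.01  0.01 -0.02] w55.2 g0.0 q [ 0.44  0.51 -0.04  1.64  0.02  0.99 -1.47]
```

View pics/s10.png

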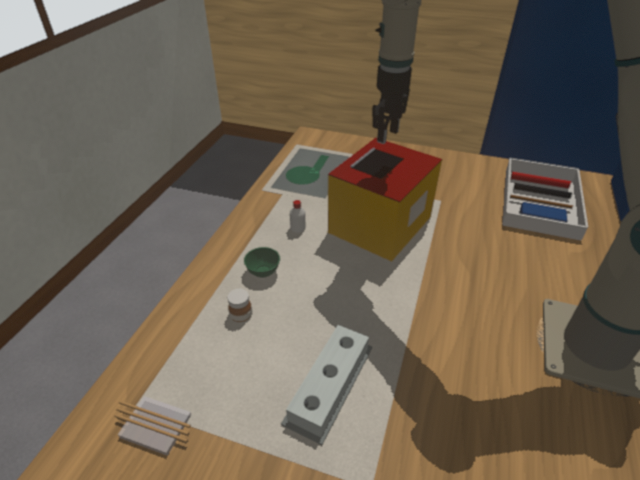

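All three sockets are empty, at (347,342), (330,371) and (312,402), and no loose tips remain on the bench. The flap at (377,163) is shut. The bowl, bottle and jar are where they started. I hand the job in.

```bash
python3 -c "
from cell import ctrl
print(ctrl.finish_job())"
```

```text
the job is handed in; nothing more can be done
None
```

All five tips went through the flap into the box, the flap is shut, the bowl, bottle and jar stand where they started, and the job was handed in at about 48.5 s; the hand-in gave no verdict back.

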